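# Nip up the die clamp nut with a ring spanner between the guide pillars

### The job

Tighten the big brass-coloured hex nut on the green die set, clockwise, with the large end of the ring spanner: the guide pillars leave room only for short swings, so lift the spanner off, swing it back and seat it again on the nut as often as needed, until the nut comes up hard; stop there without leaning on it. Do not knock or push the spanner against the pillars or the rear block, and do not turn the nut with the gripper itself. Then lay the spanner flat, rings down, on the black rubber mat again and let go, leaving everything else on the bench where it is.

Things in the scene. Friction and masses are not known exactly. Their poses are not given: they have to be found in the camera images.
- nut_seat (a point): Brass-coloured hex nut, 36 mm across flats: 10 mm of hexagon, an 8 mm cone above; an 18 mm stud ends 26 mm above the point. Point: on the nut's axis at its underside, on a washer 70 mm above the bench. z up; turns with the nut, flats face x and every 60 degrees. Steady drag 0.4 N m, stays as left. Clockwise from above; 92 to 120 degrees on it is tight: a hard stop, found by feel (an extra 0.3 to 0.5 N m is enough; never over 1.8).
- nut (a joint): Angle of the nut in rad, growing as it is tightened (clockwise from above). The value at which it is tight is not given; feel for it.
- die_set: Green steel die set fixed to the bench: base x -75 to 110, y -85 to 85, 40 mm high; across it along y a dark blade blank (y -135 to 205, top at 46 mm) under a strap, washer and nut. Origin on the nut's axis at bench height; z up; -x is the open side with the guide pillars, where the spanner swings; +x the rear block.
- stops: What blocks the swing; frame as the die set's. Two steel guide pillars, 20 mm across, tops at 140 mm, at x -33, y +-59.5 mm (61 degrees either side of -x), and a green rear block at x 55 to 90, y +-75, top at 115 mm. On the nut with its handle towards -x the spanner can swing about 46 degrees either way before its handle meets a pillar.
- spanner_grip (a point): Middle of the blue handle of the double-ended offset ring spanner (about 0.42 kg; near its centre of mass). Handle 154 mm long, 14 wide, 16 high; the point is at its mid-height, 40 mm above the undersides of the rings the spanner stands on. x points along the handle to the large ring, z up.
- spanner_ring (a point): Centre of the large ring's hex opening (38 mm across flats: 1 mm play a side, about 6 degrees of turning play), at its underside, 120 mm along x and 40 mm below the handle's middle. Ring 22 mm high, 60 across, open through; flats face the handle and every 60 degrees. Seated it meets nut_seat. It jams if lifted under side load. The small ring, 240 mm away, does not fit the nut.
- mat: Black rubber mat, 380 (x) x 220 (y) x 4 mm, fixed; origin under its centre. The spanner lies on it at the start.
- collar: Small dark steel ring, 44 mm across, 10 mm high, lying near a corner of the mat (bystander).
- hammer: Hammer lying on the bench (bystander).
- tongs: Dark steel tongs lying flat on the bench (bystander), 14 mm high.
- blank: Loose dark blade blank, 285 x 50 x 6 mm, lying flat (bystander).
- file: File with a wooden handle, 300 mm long, lying flat (bystander).
- tin: Red tin, 70 mm across, 90 mm high (bystander); origin under its centre.
- crucible: Terracotta crucible, 100 mm across, 80 mm high (bystander); origin under its centre.

How it is judged (in metres and radians):
On the way, in this order (a step that is already met when the one before it is completed fails the run):
1. the large ring is fully seated on the nut (horizontal distance between spanner_ring and nut_seat below 0.004 m and z of spanner_ring in the frame of nut_seat below 0.007 m and angle between spanner_ring's own z axis and vertical below 0.15 rad), for 0.1 s.
2. the nut is turned up to its hard stop (value of joint nut above 2.38 rad), for 0.1 s.
At the end, for the whole second after the job is handed in: The nut is tight (within 0.12 rad of its hard stop), and the spanner lies flat and still, rings down, on the rubber mat with its handle's middle over the mat (within 120 mm of the mat's centre along it and 110 mm across), let go (value of joint nut above 2.34 rad and x of spanner_grip in the frame of mat between -0.12 and 0.12 m and y of spanner_grip in the frame of mat between -0.11 and 0.11 m and height (world z) of spanner_grip below 0.052 m and angle between spanner_grip's own z axis and vertical below 0.12 rad and linear speed of spanner below 0.02 m/s and contact force between the fingers and spanner below 0.5 N); the robot touches nothing.
It fails at once if the spanner is knocked or pushed against the guide pillars or the rear block (over 12 N) (contact force between spanner and stops above 12 N).
It fails at once if the nut is turned or gripped with the gripper itself (contact force between the fingers and nut above 2 N).
It fails at once if a bystander is shifted by more than 25 mm (distance of any of collar, hammer, tongs, blank, file, tin, crucible from where it was at the start of the episode above 0.025 m).
It fails at once if the spanner is leaned on: it presses on the nut hard enough to strain it (contact forces of over 220 N in all, a moment of about 1.8 N m) (contact force between spanner and nut above 220 N).
It also fails if it takes over 72 s, if anything falls off the work surface, if the arm or the gripper's body presses on something with over 40 N, if the wrist force passes 120 N, or if a joint passes its speed limit or range.

### The arm

A 6-joint arm with a two-finger parallel gripper is mounted at the origin on the work surface. World frame = base frame: x ahead of the robot, y to its left, z up, the work surface at z = 0. Lengths are in m, angles in degrees, forces in N, time in s.
With the tool pointing down it reaches from about 0.4 to 0.825 m from the base axis. Payload 7 kg.
Tool frame: the origin (TCP) lies at the very end of the fingers, on their centre line; the grasp point (between the pads) lies 19 mm behind it; x points along the fingers, y is the direction in which the jaws open and shut, and the axes are right-handed (so a half turn about x gives the same grasp; the last joint's range is limited). The gripper opens to 88 mm and grips with 3 to 60 N. Pads are 19 mm wide; open, the fingers measure 130 mm over their backs; the gripper's body (78 mm by 193 mm) begins 47 mm behind the grasp point.
Start: joints at [-48.524, 20.546, 0.682, 0, -70.136, -16.507], TCP at [0.285, -0.612, 0.227] pointing down, gripper open.
Joint ranges: [-176.03, 176.03], [-82.01, 121.73], [-58.28, 71.71], [-173.87, 95.51], [-174.79, -0.11], [-173.66, 173.66]. Speed limits (degrees/s): [136.94, 136.94, 172.46, 180, 180, 180].

### API

Orientations are given as [roll, pitch, yaw] about the fixed x, y, z axes, in that order (R = Rz(yaw) Ry(pitch) Rx(roll)).
In Python, from plant import monitor, eyes, ticket gives the robot as it stands. The module is installed in compiled form; this text tells all that it offers.
- The arm moves only by the shell command python3 -m crank 'ROWS'. ROWS is JSON, a list of rows, each an object with "linear": the shift along the world's x, y, z in units of 60 mm (1.0 is 60 mm), a list of three; "rot": the turn, a rotation vector about the world's x, y, z in units of 5 degrees (1.0 is 5 degrees), a list of three; "hand": the opening, from 0 (shut) to 1 (fully open). In form: [{"linear": [tx, ty, tz], "rot": [ax, ay, az], "hand": hand}, ...]. A call has 1 to 20 rows; each row shifts and turns the pose as measured when the row begins; what a row does not reach is not made up. A row lasts 1/8 s, in which the tool goes at most 62.5 mm and 10.7 degrees, less where a joint would pass 70% of its speed; a pose out of reach is approached as far as the arm can. A call is refused whole if a number of a shift passes 1 or a number of a turn 1, either way. A call with a gripper value outside its range is refused whole. The fingers move at their own pace and stop on an object; the grip force is fixed at half the most. Time passes only in rows, so rows that do not move let the fingers close. It gives the time, the measured TCP pose, the force and the opening at its end, in the units of the state.
- monitor.get_obs(): the state, without advancing time (a new reading comes with each control period).
- eyes.snapshot(name): name is "scene" or "top" or "wrist"; returns a dict with "image" (400x640x3 uint8, red, green, blue), "depth" (400x640 float32, m along the optical axis (not along the pixel's ray), 0 where there is no reading), "K" (3x3 intrinsics, pixels), "camera_from_world" (4x4, takes a point from world to camera coordinates); the wrist camera has in their place "hand_eye" (4x4, takes a point from camera to tool coordinates, whose origin is the TCP and whose axes are the tool frame's). Camera axes: x right, y up, looking along -z (the intrinsics and any distortion apply to the point x, -y, -z); pixel columns grow to the right and rows downward; lengths in m; the calibration is good to about 2 mm. A picture is of the moment at which its call begins: read the wrist's pose just before it.
- ticket.close_job(): hands the job in, once; it reports no verdict.
The state is a dict: "clock": time; "joint_pos": joint angles; "qvel": joint speeds; "tau": joint torques, N m; "tool_pos": TCP position; "orientation": TCP orientation; "force": force on the tool from outside, world axes, zero at the start; "moment": the same for the moment, N m; "opening": finger opening in m.
Only numpy, scipy, OpenCV 4.12 (cv2) and the standard library are available. Lean on these libraries where they do the work, as an engineer would, in place of code of your own. Each camera call takes 0.05 s, during which the arm holds its last target.

## Working session

There is one attempt and no reset: what is moved stays moved. The work goes in short steps, Python scripts to look and compute and a shell command to move; the robot and the scene stay as the last step left them, time stands still between calls to the robot, and variables do not carry over. Pictures are saved under pics/ and viewed, and the job is handed in when it is done.

```bash
ls; mkdir -p pics; cat > h.py <<'E'
from plant import monitor, eyes, ticket
import numpy as np, cv2
def snap(name,fn):
    s=eyes.snapshot(name); cv2.imwrite('pics/'+fn,cv2.cvtColor(s['image'],cv2.COLOR_RGB2BGR)); np.savez('pics/'+fn+'.npz',**s); return s
def world(s,u,v,T=None,d=None):
    K=s['K']; d=s['depth'][int(round(v)),int(round(u))] if d is None else d
    x=(u-K[0,2])/K[0,0]*d; y=(v-K[1,2])/K[1,1]*d
    p=np.array([x,-y,-d,1]); 
    M=np.linalg.inv(s['camera_from_world']) if T is None else T
    return (M@p)[:3]
E
python3 - <<'E'
from h import *
print(monitor.get_obs())
s=snap('top','top0.png'); print(s['K'],s['camera_from_world'],[k for k in s])
s=snap('scene','scene0.png'); print(s['camera_from_world'])
E
```

```text
pics
{'clock': 0.0, 'joint_pos': array([-4.85230613e+01,  2.05921974e+01,  6.34387971e-01, -1.92956650e-02,
       -7.01349129e+01, -1.65045134e+01]), 'qvel': array([ 0.02149   , -0.01750502,  0.0239352 ,  0.06379174, -0.03118438,
        0.06052308]), 'tau': array([-1.94136970e-03, -5.82721639e+01,  2.93046427e+01,  6.99693784e+00,
        6.68291192e-03, -1.76779972e-04]), 'tool_pos': array([ 0.28472058, -0.61148714,  0.22562133]), 'orientation': array([ 95.43710136,  89.9055194 , 120.40295518]), 'force': array([0.37963468, 0.27128179, 0.29961481]), 'moment': array([0.02167743, 0.01832085, 0.00969594]), 'opening': 0.08744499904772263}
[[437.96896307   0.         315.75037035]
 [  0.         437.96896307 196.8539258 ]
 [  0.           0.           1.        ]] [[-0.01952596 -0.99979019  0.00618911  0.02499842]
 [ 0.98806237 -0.01835004  0.15295762 -0.52992247]
 [-0.15281195  0.00910187  0.98821337 -1.24606446]
 [ 0.          0.          0.          1.        ]] ['image', 'depth', 'K', 'camera_from_world']
[[-7.82430872e-01  6.22737404e-01 -2.37904775e-04  3.99560672e-01]
 [-3.31848545e-01 -4.16623756e-01  8.46345786e-01  1.26338751e-01]
 [ 5.26952060e-01  6.62286019e-01  5.32633790e-01 -1.55442700e+00]
 [ 0.00000000e+00  0.00000000e+00  0.00000000e+00  1.00000000e+00]]
```

View pics/top0.png

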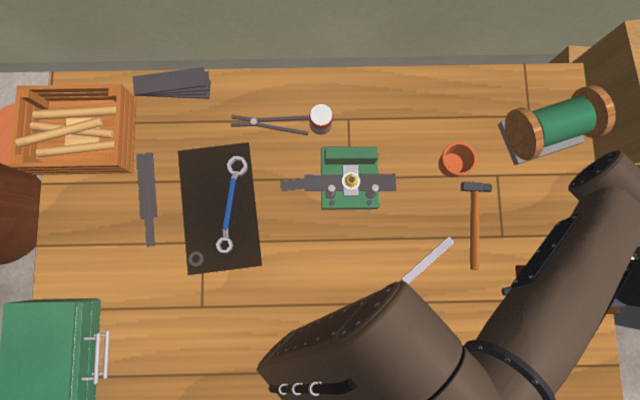

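View pics/scene0.png

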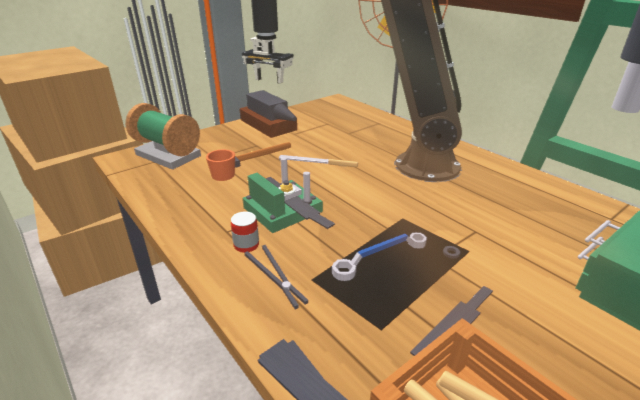

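The top view shows the spanner's large ring near (237,166), its small ring near (224,244), the nut near (351,181), and pillars near (332,190) and (375,189). The collar is at (196,259).

```bash
python3 - <<'E'
from h import *
s=dict(np.load('pics/top0.png.npz'))
im=cv2.cvtColor(s['image'],cv2.COLOR_RGB2BGR)
a=cv2.resize(im[140:280,170:270],None,fx=4,fy=4,interpolation=cv2.INTER_CUBIC)
b=cv2.resize(im[140:215,275:400],None,fx=6,fy=6,interpolation=cv2.INTER_CUBIC)
cv2.imwrite('pics/a.png',a);cv2.imwrite('pics/b.png',b)
hsv=cv2.cvtColor(s['image'],cv2.COLOR_RGB2HSV)
# world map
v,u=np.mgrid[0:400,0:640]
P=np.array([world(s,x,y) for y,x in zip(v.ravel(),u.ravel())]).reshape(400,640,3)
np.save('pics/P.npy',P)
m=(abs(hsv[...,0].astype(int)-108)<12)&(hsv[...,1]>120)&(u>210)&(u<250)&(v>160)&(v<245)
p=P[m]; print('handle',m.sum(),p.mean(0),np.percentile(p[:,2],[5,50,95]))
c=p[:,:2].mean(0); w,V=np.linalg.eigh(np.cov((p[:,:2]-c).T)); d=V[:,1]*np.sign(V[0,1]); t=(p[:,:2]-c)@d
print('dir',d,np.degrees(np.arctan2(d[1],d[0])),t.min(),t.max())
# rings: height 0.015..0.04 in regions
for n,(u0,u1,v0,v1) in dict(big=(222,252,152,182),small=(212,236,232,256)).items():
    q=P[v0:v1,u0:u1].reshape(-1,3); q=q[(q[:,2]>0.015)&(q[:,2]<0.034)]
    print(n,len(q),q.mean(0),q.min(0),q.max(0),(q[:,:2].min(0)+q[:,:2].max(0))/2)
mm=(hsv[...,2]<60)&(u>175)&(u<265)&(v>140)&(v<278)&(P[...,2]<0.012)
r=cv2.minAreaRect(P[mm][:,:2].astype(np.float32)); print('mat',r,np.median(P[mm][:,2]))
# pillars, nut, base
for n,(u0,u1,v0,v1) in dict(pl=(322,340,180,205),pr=(366,384,180,205)).items():
    q=P[v0:v1,u0:u1].reshape(-1,3); q=q[q[:,2]>0.125]; print(n,len(q),q.mean(0),q.min(0),q.max(0))
q=P[165:200,335:368].reshape(-1,3); q=q[(q[:,2]>0.07)&(q[:,2]<.11)]; print('nut',len(q),q.mean(0),q.min(0),q.max(0))
q=P[140:170,315:385].reshape(-1,3); q=q[(q[:,2]>0.1)&(q[:,2]<.13)]; print('block',cv2.minAreaRect(q[:,:2].astype(np.float32)),np.median(q[:,2]))
for c in [(351,181),(196,259)]: print(c,P[c[1],c[0]])
E
```

```text
handle 259 [0.51412981 0.26810095 0.04952864] [0.04101623 0.05116647 0.05557722]
dir [ 0.98857106 -0.15075564] -8.670719712533675 -0.07249719997976209 0.07640286697861474
big 174 [0.63506737 0.25096389 0.02513933] [0.60262093 0.22269975 0.01514379] [0.66202744 0.27989752 0.03380109] [0.63232419 0.25129863]
small 127 [0.40045567 0.2860595  0.02590227] [0.37775276 0.26492143 0.01786705] [0.42994983 0.30886952 0.03309172] [0.40385129 0.28689547]
mat ((0.5119563937187195, 0.30713599920272827), (0.37377721071243286, 0.21413663029670715), 6.269387722015381) 0.004122962476892811
pl 46 [ 0.53488152 -0.02462495  0.16531591] [ 0.33367102 -0.03452117  0.12918307] [0.55019898 0.0266106  1.31227852]
pr 50 [ 0.53001486 -0.13665667  0.18562038] [ 0.33367102 -0.1544032   0.1254254 ] [0.54789642 0.0266106  1.31227852]
nut 207 [ 0.57047064 -0.08499384  0.08172568] [ 0.54628687 -0.11071312  0.07001269] [ 0.59659338 -0.06114964  0.10048554]
block ((0.6450042128562927, -0.08641483634710312), (0.14719243347644806, 0.0368611104786396), 89.04910278320312) 0.1147414907596731
(351, 181) [ 0.56468564 -0.08485723  0.09896822]
(196, 259) [0.35689392 0.37189722 0.00340255]
```

```bash
python3 - <<'E'
from h import *
a=cv2.imread('pics/a.png');b=cv2.imread('pics/b.png')
h=max(a.shape[0],b.shape[0]);o=np.zeros((h,a.shape[1]+b.shape[1],3),np.uint8)
o[:a.shape[0],:a.shape[1]]=a;o[:b.shape[0],a.shape[1]:]=b
f=min(1,800/o.shape[1],600/o.shape[0]);cv2.imwrite('pics/ab.png',cv2.resize(o,None,fx=f,fy=f))
E
```

```text
(no output)
```

View pics/ab.png

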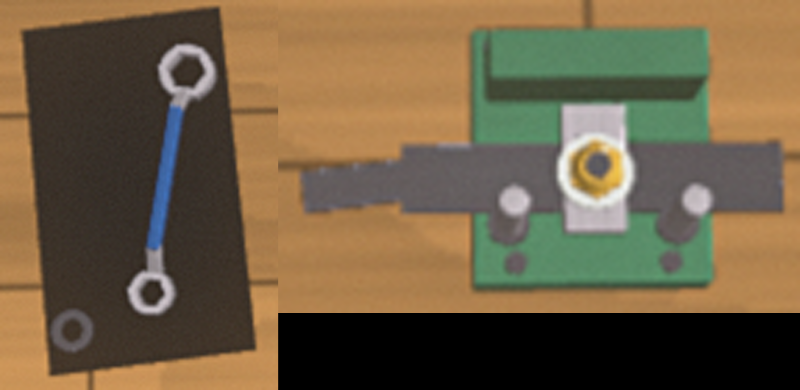

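```bash
cat >> h.py <<'E'
from scipy.spatial.transform import Rotation as Ro
def pose(o=None):
    o=o or monitor.get_obs(); R=Ro.from_euler('xyz',o['orientation'],degrees=True).as_matrix()
    T=np.eye(4);T[:3,:3]=R;T[:3,3]=o['tool_pos'];return T
def st():
    o=monitor.get_obs();T=pose(o)
    y=T[:3,1]; a=np.degrees(np.arctan2(y[1],y[0]))
    print('t',round(o['clock'],2),'tcp',(1000*o['tool_pos']).round(1),'xaxis',T[:3,0].round(4),'jaw yaw',round(a,2),'F',o['force'].round(1),'M',o['moment'].round(2),'open',round(1000*o['opening'],1),'j',o['joint_pos'].round(1))
    return o
E
python3 - <<'E'
from h import *
st()
P=np.load('pics/P.npy')
for n,(u0,u1,v0,v1) in dict(pl=(322,342,180,205),pr=(366,386,180,205)).items():
    q=P[v0:v1,u0:u1].reshape(-1,3); q=q[(q[:,2]>0.134)&(q[:,2]<.146)]; print(n,len(q),q.mean(0),q.min(0),q.max(0))
E
```

```text
t 0.1 tcp [ 284.7 -611.5  225.7] xaxis [-7.0e-04  1.3e-03 -1.0e+00] jaw yaw 114.96 F [ 0.1 -0.3 -1. ] M [-0.04 -0.04  0.01] open 87.8 j [-48.5  20.6   0.6  -0.  -70.1 -16.5]
pl 43 [ 0.53963843 -0.02605585  0.14022137] [ 0.52971886 -0.03452117  0.13419239] [ 0.55019898 -0.01772084  0.1441937 ]
pr 43 [ 0.5390064  -0.1438567   0.13987982] [ 0.53053609 -0.1544032   0.13548485] [ 0.54789642 -0.13488113  0.14436785]
```

```bash
python3 - <<'E'
from h import *
s=snap('wrist','w0.png'); print(s['K'],s['hand_eye'].round(4))
E
```

```text
[[278.37430288   0.         320.71050482]
 [  0.         278.37430288 202.06922657]
 [  0.           0.           1.        ]] [[-9.000e-04  2.541e-01 -9.672e-01 -1.586e-01]
 [ 1.000e+00  8.000e-04 -7.000e-04 -0.000e+00]
 [ 6.000e-04 -9.672e-01 -2.541e-01 -6.850e-02]
 [ 0.000e+00  0.000e+00  0.000e+00  1.000e+00]]
```

View pics/w0.png

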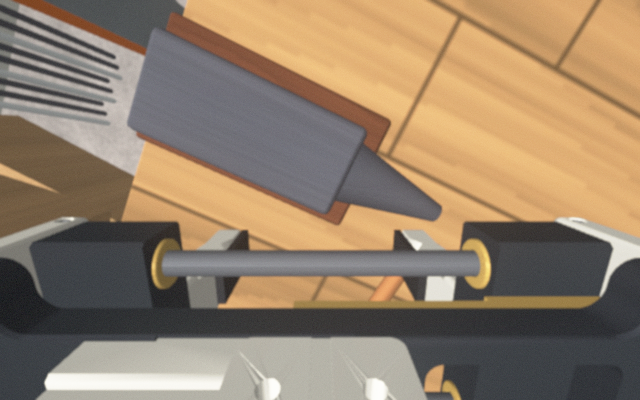

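```bash
python3 -m crank '[{"linear":[0.14,0.44,0.05],"rot":[0,0,1],"hand":1},{"linear":[0.14,0.44,0.05],"rot":[0,0,1],"hand":1},{"linear":[0.14,0.44,0.05],"rot":[0,0,1],"hand":1},{"linear":[0.14,0.44,0],"rot":[0,0,1],"hand":1},{"linear":[0.14,0.44,0],"rot":[0,0,1],"hand":1},{"linear":[0.14,0.44,0],"rot":[0,0,1],"hand":1},{"linear":[0.14,0.44,0],"rot":[0,0,1],"hand":1},{"linear":[0.14,0.44,0],"rot":[0,0,1],"hand":1},{"linear":[0.14,0.44,0],"rot":[0,0,1],"hand":1},{"linear":[0.14,0.44,0],"rot":[0,0,1],"hand":1},{"linear":[0.14,0.44,0],"rot":[0,0,1],"hand":1},{"linear":[0.14,0.44,0],"rot":[0,0,1],"hand":1},{"linear":[0.14,0.44,0],"rot":[0,0,1],"hand":1},{"linear":[0.14,0.44,0],"rot":[0,0,1],"hand":1},{"linear":[0.14,0.44,0],"rot":[0,0,1],"hand":1},{"linear":[0.14,0.44,0],"rot":[0,0,1],"hand":1},{"linear":[0.14,0.44,0],"rot":[0,0,1],"hand":1},{"linear":[0.14,0.44,0],"rot":[0,0,1],"hand":1},{"linear":[0.14,0.44,0],"rot":[0,0,1],"hand":1},{"linear":[0.14,0.44,0],"rot":[0,0,1],"hand":1}]'; python3 -c "
from h import *
st()"
```

```text
clock: 2.65
tool_pos: [0.4526, -0.0658, 0.2304]
orientation: [79.0, 89.5, -152.9]
force: [0.7, -0.5, 0.2]
opening: 0.0878
t 2.65 tcp [452.6 -65.8 230.4] xaxis [-0.0071 -0.0036 -1.    ] jaw yaw -141.94 F [ 0.7 -0.5  0.2] M [-0.03  0.08 -0.01] open 87.8 j [ 16.6  -0.4 -24.9   0.1 -66.   21.4]
```

```bash
cat >> h.py <<'E'
def togo(tgt,yaw,n=None):
    """print total linear (units 60mm), rot (units 5deg) to reach tgt TCP pos with tool down and jaw yaw"""
    T=pose(); a=np.radians(yaw); y=np.array([np.cos(a),np.sin(a),0]);x=np.array([0,0,-1.]);R=np.c_[x,y,np.cross(x,y)]
    rv=Ro.from_matrix(R@T[:3,:3].T).as_rotvec(degrees=True)/5; l=(np.array(tgt)-T[:3,3])/0.06
    print('total lin',l.round(3),'rot',rv.round(3), 'per' if n else '', (l/n).round(3) if n else '',(rv/n).round(3) if n else '')
E
python3 -m crank '[{"linear":[0,-0.03,0],"rot":[0.01,-0.01,1],"hand":1},{"linear":[0,-0.03,0],"rot":[0.01,-0.01,1],"hand":1},{"linear":[0,-0.03,0],"rot":[0.01,-0.01,1],"hand":1},{"linear":[0,-0.03,0],"rot":[0.01,-0.01,1],"hand":1},{"linear":[0,-0.03,0],"rot":[0,-0.01,1],"hand":1},{"linear":[0,-0.03,0],"rot":[0,-0.01,1],"hand":1},{"linear":[0,-0.03,0],"rot":[0,-0.01,1],"hand":1},{"linear":[0,-0.03,0],"rot":[0,-0.01,1],"hand":1},{"linear":[0,-0.03,0],"rot":[0,-0.01,1],"hand":1},{"linear":[0,-0.03,0],"rot":[0,0,1],"hand":1},{"linear":[0,0,0],"rot":[0,0,0],"hand":1},{"linear":[0,0,0],"rot":[0,0,0],"hand":1}]'; python3 -c "
from h import *
st(); s=snap('wrist','w1.png')
np.save('pics/w1T.npy',pose())"
```

```text
clock: 4.15
tool_pos: [0.4508, -0.0822, 0.2286]
orientation: [78.7, 89.9, -101.4]
force: [-0.3, -0.7, 0.1]
opening: 0.0872
t 4.15 tcp [450.8 -82.2 228.6] xaxis [-4.e-04 -2.e-03 -1.e+00] jaw yaw -90.19 F [-0.3 -0.7  0.1] M [-0.1   0.16 -0.06] open 87.2 j [ 14.5  -0.5 -25.2   0.1 -65.3  75.3]
```

View pics/w1.png

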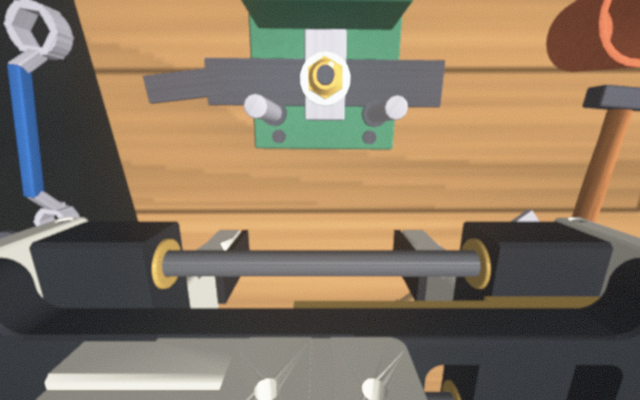

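The wrist view shows the nut at (326,75), pillar tops at (256,105) and (397,106), and the spanner on the left. Next I'll zoom in and measure.

```bash
python3 - <<'E'
from h import *
s=dict(np.load('pics/w1.png.npz')); T=np.load('pics/w1T.npy')@s['hand_eye']
im=cv2.cvtColor(s['image'],cv2.COLOR_RGB2BGR)
cv2.imwrite('pics/w1c.png',cv2.resize(im[40:125,235:420],None,fx=4.3,fy=4.3,interpolation=cv2.INTER_CUBIC))
def P(u,v): return world(s,u,v,T)
PP=np.array([[P(u,v) for u in range(640)] for v in range(200)])
np.save('pics/w1P.npy',PP)
hsv=cv2.cvtColor(s['image'],cv2.COLOR_RGB2HSV)[:200]
v,u=np.mgrid[0:200,0:640]
reg=(abs(u-326)<30)&(abs(v-77)<28)
br=reg&(hsv[...,0]>15)&(hsv[...,0]<35)&(hsv[...,1]>90)&(PP[...,2]>.06)
q=PP[br];print('brass',len(q),q.min(0),q.max(0),cv2.minEnclosingCircle(q[:,:2].astype(np.float32)))
st_=reg&(PP[...,2]>.092);q=PP[st_];print('stud',len(q),q.mean(0),cv2.minEnclosingCircle(q[:,:2].astype(np.float32)))
w=reg&(hsv[...,1]<40)&(hsv[...,2]>220);q=PP[w];print('washer',len(q),np.median(q[:,2]),cv2.minEnclosingCircle(q[:,:2].astype(np.float32)))
for n,c in dict(pl=(256,105),pr=(397,106)).items():
    m=(abs(u-c[0])<16)&(abs(v-c[1])<16)&(PP[...,2]>.134)&(PP[...,2]<.146);q=PP[m];print(n,len(q),q.mean(0),cv2.minEnclosingCircle(q[:,:2].astype(np.float32)))
# hexagon: brass pixels at z 0.074-.083
q=PP[br];q=q[(q[:,2]>.072)&(q[:,2]<.084)]
np.save('pics/brass.npy',PP[br])
E
```

```text
brass 754 [ 0.55042427 -0.10359696  0.07873012] [ 0.58827635 -0.06982916  0.09853818] ((0.5695830583572388, -0.08693034946918488), 0.01933034136891365)
stud 314 [ 0.56782895 -0.0866308   0.10397422] ((0.5480196475982666, -0.08601827919483185), 0.030034901574254036)
washer 1224 0.07036987588289989 ((0.5608363151550293, -0.08757492154836655), 0.04294569417834282)
pl 467 [ 0.53709427 -0.02768107  0.14026458] ((0.53712397813797, -0.02713264897465706), 0.010079063475131989)
pr 459 [ 0.53557908 -0.14492595  0.14019515] ((0.5355857610702515, -0.14545206725597382), 0.009925900027155876)
```

View pics/w1c.png

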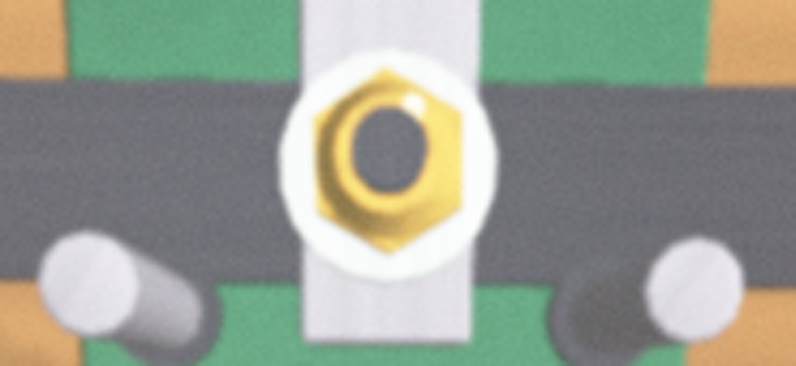

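```bash
python3 -m crank '[{"linear":[0.1,0.5,0],"rot":[0,0,-0.2],"hand":1},{"linear":[0.14,0.75,-0.1],"rot":[0,0,-0.2],"hand":1},{"linear":[0.14,0.75,-0.15],"rot":[0,0,-0.2],"hand":1},{"linear":[0.14,0.75,-0.15],"rot":[0,0,-0.2],"hand":1},{"linear":[0.14,0.75,-0.15],"rot":[0,0,-0.2],"hand":1},{"linear":[0.14,0.75,-0.15],"rot":[0,0,-0.2],"hand":1},{"linear":[0.14,0.75,-0.15],"rot":[0,0,-0.2],"hand":1},{"linear":[0.1,0.6,-0.15],"rot":[0,0,-0.2],"hand":1},{"linear":[0,0.2,0],"rot":[0,0,-0.1],"hand":1},{"linear":[0,0,0],"rot":[0,0,0],"hand":1}]'; python3 -c "
from h import *
st(); np.save('pics/w2T.npy',pose()); s=snap('wrist','w2.png')
"
```

```text
clock: 5.45
tool_pos: [0.5139, 0.2777, 0.1667]
orientation: [123.7, 89.8, -66.0]
force: [0.2, 0.1, 0.3]
opening: 0.0872
t 5.45 tcp [513.9 277.7 166.7] xaxis [ 0.0013 -0.0029 -1.    ] jaw yaw -99.69 F [0.2 0.1 0.3] M [-0.15  0.13 -0.01] open 87.2 j [ 47.7  14.7 -16.    0.2 -59.4  32.5]
```

View pics/w2.png

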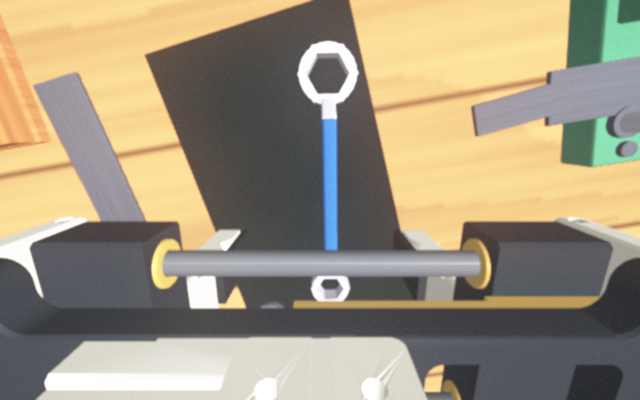

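The wrist view shows the large ring at (328,73), with the handle running down near x=330, almost parallel to the image's vertical axis.

```bash
python3 - <<'E'
from h import *
s=dict(np.load('pics/w2.png.npz')); T=np.load('pics/w2T.npy')@s['hand_eye']
PP=np.array([[world(s,u,v,T) for u in range(640)] for v in range(300)])
hsv=cv2.cvtColor(s['image'],cv2.COLOR_RGB2HSV)[:300]
v,u=np.mgrid[0:300,0:640]
m=(abs(hsv[...,0].astype(int)-108)<12)&(hsv[...,1]>120)&(abs(u-330)<20)&(v<248)&(v>110)
q=PP[m];print('handle',len(q),np.median(q[:,2])); q=q[abs(q[:,2]-np.median(q[:,2]))<.004]
l=cv2.fitLine(q[:,:2].astype(np.float32),cv2.DIST_L2,0,.001,.001).ravel();d=l[:2]*np.sign(l[0]);print('dir',d,np.degrees(np.arctan2(d[1],d[0])))
r=(abs(u-328)<35)&(abs(v-73)<38)&(PP[...,2]>.022)&(PP[...,2]<.03);q2=PP[r];c=cv2.minEnclosingCircle(q2[:,:2].astype(np.float32));print('ring',len(q2),q2.mean(0),c)
c=np.array(c[0]); t=(q[:,:2]-c)@d; off=(q[:,:2]-c)@np.array([-d[1],d[0]]); print('t range',t.min(),t.max(),'lateral',np.median(off))
g=c-0.12*d; print('grip est',g)
sm=(abs(u-330)<25)&(v>270)&(v<300)&(PP[...,2]>.02)&(PP[...,2]<.034);print('small',PP[sm].mean(0) if sm.any() else 0)
E
```

```text
handle 1851 0.05231179333780461
dir [ 0.9890895  -0.14731605] -8.471419
ring 1497 [0.63388035 0.25037966 0.0264539 ] ((0.631915807723999, 0.25078916549682617), 0.029838502407073975)
t range -0.17480844747755767 -0.04473218143465693 lateral -3.4777908101727105e-05
grip est [0.51322507 0.26846709]
small [0.39504316 0.28665133 0.02576933]
```

```bash
python3 -m crank '[{"linear":[0,-0.05,-0.4],"rot":[-0.03,0,0.12],"hand":1},{"linear":[0,-0.05,-0.5],"rot":[0,0,0.12],"hand":1},{"linear":[-0.01,-0.05,-0.5],"rot":[0,0,0],"hand":1},{"linear":[0,0,-0.3],"rot":[0,0,0],"hand":1},{"linear":[0,0,0],"rot":[0,0,0],"hand":1}]'; python3 -c "
from h import *
st(); togo([.513,.2686,.026],-98.5)
"
```

```text
clock: 6.12
tool_pos: [0.5137, 0.2625, 0.066]
orientation: [165.9, 89.7, -22.9]
force: [-0.3, -0.2, 0.2]
opening: 0.0877
t 6.12 tcp [513.7 262.5  66. ] xaxis [ 0.0048 -0.002  -1.    ] jaw yaw -98.77 F [-0.3 -0.2  0.2] M [-0.11  0.18  0.02] open 87.7 j [ 46.7  20.1 -23.6   0.4 -46.1  34.3]
total lin [-0.011  0.102 -0.666] rot [0.023 0.055 0.053]
```

```bash
python3 -m crank '[{"linear":[0,0.05,-0.2],"rot":[0.02,0.05,0.05],"hand":1},{"linear":[-0.01,0.04,-0.25],"rot":[0,0,0],"hand":1},{"linear":[0,0,-0.15],"rot":[0,0,0],"hand":1},{"linear":[0,0,0],"rot":[0,0,0],"hand":1}]'; python3 -c "
from h import *
st(); togo([.513,.2686,.026],-98.5)
"
```

```text
clock: 6.62
tool_pos: [0.5141, 0.2682, 0.03]
orientation: [-132.2, 89.8, 39.2]
force: [0.1, -0.9, -0.3]
opening: 0.0875
t 6.62 tcp [514.1 268.2  30. ] xaxis [ 0.0028  0.0023 -1.    ] jaw yaw -98.55 F [ 0.1 -0.9 -0.3] M [-0.08  0.1   0.01] open 87.5 j [ 46.9  23.  -24.9   0.  -41.8  34.5]
total lin [-0.019  0.007 -0.067] rot [-0.026  0.032  0.009]
```

Nearly there. I'll correct slightly, then close.

```bash
python3 -m crank '[{"linear":[-0.02,0.01,-0.06],"rot":[-0.03,0.03,0],"hand":1},{"linear":[0,0,0],"rot":[0,0,0],"hand":1},{"linear":[0,0,0],"rot":[0,0,0],"hand":0},{"linear":[0,0,0],"rot":[0,0,0],"hand":0},{"linear":[0,0,0],"rot":[0,0,0],"hand":0},{"linear":[0,0,0],"rot":[0,0,0],"hand":0},{"linear":[0,0,0],"rot":[0,0,0],"hand":0}]'; python3 -c "
from h import *
st(); togo([.513,.2686,.026],-98.5)
"
```

```text
clock: 7.5
tool_pos: [0.5134, 0.2695, 0.0272]
orientation: [-147.6, 89.9, 23.9]
force: [-0.4, 0.0, -0.3]
opening: 0.0432
t 7.5 tcp [513.4 269.5  27.2] xaxis [ 1.4e-03  6.0e-04 -1.0e+00] jaw yaw -98.51 F [-0.4  0.  -0.3] M [-0.05  0.15  0.  ] open 43.2 j [ 47.   23.3 -25.    0.1 -41.6  34.4]
total lin [-0.006 -0.015 -0.021] rot [-0.007  0.016  0.002]
```

```bash
python3 -m crank '[{"linear":[0,0,0],"rot":[0,0,0],"hand":0},{"linear":[0,0,0],"rot":[0,0,0],"hand":0},{"linear":[0,0,0],"rot":[0,0,0],"hand":0},{"linear":[0,0,0],"rot":[0,0,0],"hand":0},{"linear":[0,0,0],"rot":[0,0,0],"hand":0}]'; python3 -c "
from h import *
st(); togo([.513,.2686,.026],-98.5)
"
```

```text
clock: 8.12
tool_pos: [0.5133, 0.2693, 0.0272]
orientation: [-157.3, 89.9, 14.2]
force: [0.8, 0.3, 0.1]
opening: 0.0141
t 8.12 tcp [513.3 269.3  27.2] xaxis [ 1.1e-03  3.0e-04 -1.0e+00] jaw yaw -98.52 F [0.8 0.3 0.1] M [-0.1   0.19 -0.06] open 14.1 j [ 47.   23.3 -25.    0.1 -41.6  34.4]
total lin [-0.005 -0.011 -0.021] rot [-0.003  0.013  0.005]
```

```bash
python3 -m crank '[{"linear":[0,0,0.2],"rot":[0,0,0],"hand":0},{"linear":[0,0,0.4],"rot":[0,0,0],"hand":0},{"linear":[0,0,0.6],"rot":[0,0,0],"hand":0},{"linear":[0,0,0.7],"rot":[0,0,0],"hand":0},{"linear":[0,0,0.6],"rot":[0,0,0],"hand":0},{"linear":[0,0,0.2],"rot":[0,0,0],"hand":0},{"linear":[0,0,0],"rot":[0,0,0],"hand":0}]'; python3 -c "
from h import *
st(); np.save('pics/w3T.npy',pose()); s=snap('wrist','w3.png'); togo([.4656,-.147,.190],-60,12)
"
```

```text
clock: 9.0
tool_pos: [0.5095, 0.2667, 0.1935]
orientation: [38.4, 89.7, -150.2]
force: [-0.3, -0.3, -4.5]
opening: 0.0138
t 9.0 tcp [509.5 266.7 193.5] xaxis [-0.0051 -0.0029 -1.    ] jaw yaw -98.6 F [-0.3 -0.3 -4.5] M [-0.07  0.16 -0.03] open 13.8 j [ 47.   12.8 -14.6  -0.1 -62.9  34.4]
total lin [-0.727 -6.89  -0.047] rot [ 0.064 -0.05   7.721] per [-0.061 -0.574 -0.004] [ 0.005 -0.004  0.643]
```

View pics/w3.png

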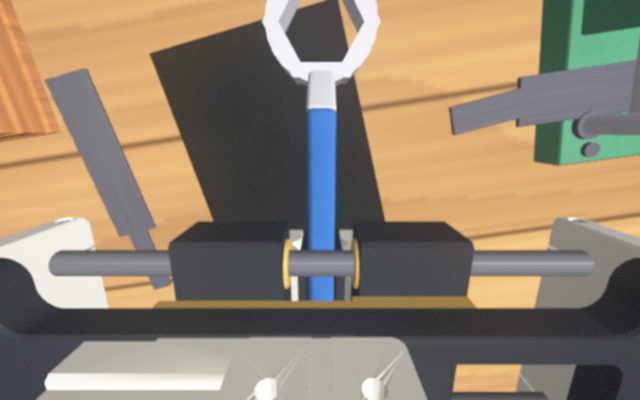

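```bash
python3 -m crank '[{"linear":[-0.03,-0.25,0],"rot":[0.03,-0.03,0.4],"hand":0},{"linear":[-0.06,-0.5,0],"rot":[0.03,-0.02,0.6],"hand":0},{"linear":[-0.06,-0.6,0],"rot":[0,0,0.65],"hand":0},{"linear":[-0.06,-0.6,0],"rot":[0,0,0.65],"hand":0},{"linear":[-0.06,-0.6,0],"rot":[0,0,0.65],"hand":0},{"linear":[-0.06,-0.6,0],"rot":[0,0,0.65],"hand":0},{"linear":[-0.06,-0.6,0],"rot":[0,0,0.65],"hand":0},{"linear":[-0.06,-0.6,0],"rot":[0,0,0.65],"hand":0},{"linear":[-0.06,-0.6,0],"rot":[0,0,0.65],"hand":0},{"linear":[-0.06,-0.6,0],"rot":[0,0,0.65],"hand":0},{"linear":[-0.06,-0.6,0],"rot":[0,0,0.65],"hand":0},{"linear":[-0.03,-0.3,0],"rot":[0,0,0.3],"hand":0},{"linear":[0,-0.1,0],"rot":[0,0,0.1],"hand":0},{"linear":[0,0,0],"rot":[0,0,0],"hand":0}]'; python3 - <<'E'
from h import *
st(); togo([.4656,-.147,.190],-60)
s=dict(np.load('pics/w3.png.npz')); H=s['hand_eye']
PP=np.array([[world(s,u,v,H) for u in range(640)] for v in range(120)]) # tool frame
v,u=np.mgrid[0:120,0:640]
m=(abs(u-322)<70)&(v<84)&(s['depth'][:120]<0.19)&(s['depth'][:120]>0.1)
q=PP[m]; print(len(q),q.min(0),q.max(0)); 
x=np.median(q[:,0]);q=q[abs(q[:,0]-x)<.005]; A=np.c_[q[:,1:],np.ones(len(q))];print('plane',np.linalg.lstsq(A,q[:,0],rcond=None)[0],x)
c=cv2.minEnclosingCircle(q[:,1:].astype(np.float32));print(c)
r=q[(q[:,2]<-.085)];hull=cv2.convexHull(r[:,1:].astype(np.float32))[:,0]
from scipy.optimize import least_squares
hh=hull[(hull[:,1]>-.135)]
f=least_squares(lambda p:np.hypot(hh[:,0]-p[0],hh[:,1]-p[1])-.030,[0,-.12]);print(f.x,f.fun.round(4))
E
```

```text
clock: 10.8
tool_pos: [0.4528, -0.142, 0.1663]
orientation: [2.5, 87.6, -148.8]
force: [-0.8, 0.4, -3.2]
opening: 0.0138
t 10.8 tcp [ 452.8 -142.   166.3] xaxis [-0.0356 -0.0216 -0.9991] jaw yaw -61.28 F [-0.8  0.4 -3.2] M [ 0.01 -0.03  0.04] open 13.8 j [  7.3   5.5 -28.2   1.1 -58.5 110.8]
total lin [ 0.213 -0.084  0.396] rot [ 0.252 -0.406  0.256]   
4478 [-0.0098228  -0.02982266 -0.13807898] [ 0.02396469  0.02998452 -0.08966347]
plane [ 0.00058316 -0.02779384 -0.00200143] 0.0011919683198815256
((7.72867351770401e-05, -0.12021341174840927), 0.030008962377905846)
[ 0.00014557 -0.11925508] [-0.0002 -0.0016 -0.0019 -0.0019 -0.002  -0.0019 -0.001  -0.0009 -0.001
 -0.0021 -0.0009 -0.002  -0.0021 -0.002  -0.0019 -0.0018 -0.0019 -0.0017
 -0.0003  0.     -0.0009 -0.0011 -0.0019 -0.0103 -0.0103 -0.0024 -0.0016
 -0.0013 -0.0009 -0.0009 -0.0003]
```

```bash
python3 -m crank '[{"linear":[0.1,-0.04,0.05],"rot":[0.12,-0.2,0.12],"hand":0},{"linear":[0.1,-0.04,0.05],"rot":[0.12,-0.2,0.12],"hand":0},{"linear":[0,0,0],"rot":[0,0,0],"hand":0},{"linear":[0,0,0],"rot":[0,0,0],"hand":0}]'; python3 - <<'E'
from h import *
st(); togo([.4656,-.147,.170],-60)
np.save('pics/w4T.npy',pose()); s=snap('wrist','w4.png')
E
```

```text
clock: 11.3
tool_pos: [0.4661, -0.1455, 0.1723]
orientation: [170.8, 89.9, 20.9]
force: [0.7, -0.4, -3.2]
opening: 0.014
t 11.3 tcp [ 466.1 -145.5  172.3] xaxis [ 1.9e-03  7.0e-04 -1.0e+00] jaw yaw -59.91 F [ 0.7 -0.4 -3.2] M [-0.17  0.15  0.02] open 14.0 j [  5.8   5.4 -26.9  -0.  -57.7 114.3]
total lin [-0.008 -0.025 -0.039] rot [-0.008  0.022 -0.018]
```

View pics/w4.png

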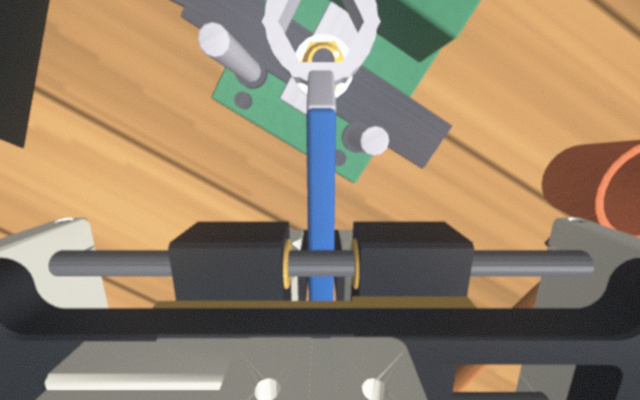

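```bash
cat >> h.py <<'E'
def pillars(fn,pl,pr,T):
    s=dict(np.load('pics/'+fn+'.npz')); M=T@s['hand_eye']; out=[]
    for c in (pl,pr):
        q=[]
        for v in range(max(0,c[1]-25),c[1]+26):
            for u in range(c[0]-25,c[0]+26):
                p=world(s,u,v,M)
                if .130<p[2]<.150: q.append(p)
        q=np.array(q); z=np.median(q[:,2]); q=q[abs(q[:,2]-z)<.004]
        (x,y),r=cv2.minEnclosingCircle(q[:,:2].astype(np.float32)); print('pillar',len(q),round(x,4),round(y,4),'r',round(r,4),'z',z.round(4)); out.append([x,y])
    a,b=np.array(out); m=(a+b)/2; d=(a-b)/np.linalg.norm(a-b); n=m+.033*np.array([d[1],-d[0]])
    print('nut from pillars',n.round(4),'die yaw',np.degrees(np.arctan2(-d[0],d[1])).round(2),'sep',np.linalg.norm(a-b).round(4)); return n
E
python3 - <<'E'
from h import *
T=np.load('pics/w1T.npy'); n1=pillars('w1.png',(256,105),(397,106),T)
T=np.load('pics/w4T.npy'); n=pillars('w4.png',(214,40),(373,140),T)
s=dict(np.load('pics/w4.png.npz'))
M=T@s['hand_eye']
im=s['image'];cv2.imwrite('pics/w4c.png',cv2.resize(im[0:130,240:400,::-1],None,fx=4.5,fy=4.5,interpolation=cv2.INTER_CUBIC))
print('ring ctr',(T@[0,0.0001,-.120,1])[:3])
E
```

```text
pillar 455 0.5366 -0.0272 r 0.0098 z 0.1404
pillar 446 0.5356 -0.1455 r 0.01 z 0.1404
nut from pillars [ 0.5691 -0.0866] die yaw -0.48 sep 0.1184
pillar 919 0.5373 -0.0275 r 0.0103 z 0.1403
pillar 685 0.5357 -0.146 r 0.0101 z 0.1404
nut from pillars [ 0.5695 -0.0872] die yaw -0.76 sep 0.1185
ring ctr [ 0.56996942 -0.08540801  0.17258724]
```

View pics/w4c.png

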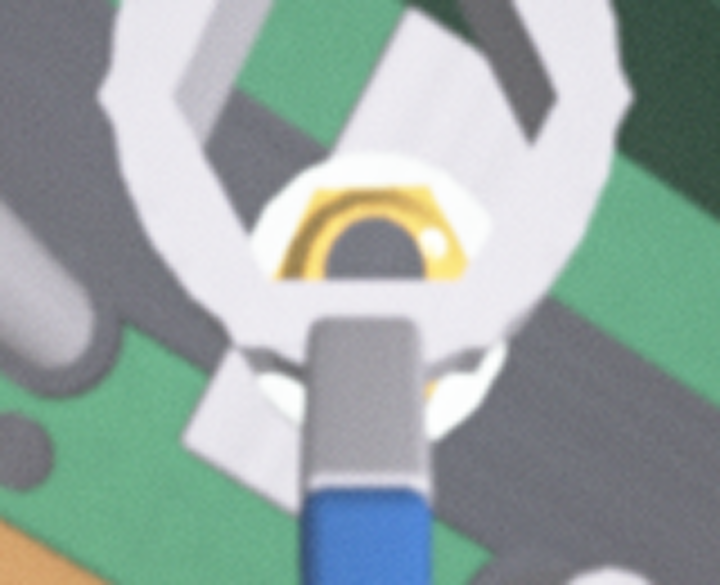

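The pillars and the nut agree with the first fix, at (0.5694, -0.0869). I'll correct the XY position and descend to just above the stud.

```bash
python3 -m crank '[{"linear":[0,-0.04,-0.15],"rot":[0,0,0.1],"hand":0},{"linear":[0,0,-0.25],"rot":[0,0,0.05],"hand":0},{"linear":[0,0,-0.2],"rot":[0,0,0],"hand":0},{"linear":[0,0,-0.1],"rot":[0,0,0],"hand":0},{"linear":[0,0,0],"rot":[0,0,0],"hand":0}]'; python3 - <<'E'
from h import *
st(); togo([.4662,-.1482,.120],-59.3)
np.save('pics/w5T.npy',pose()); s=snap('wrist','w5.png')
E
```

```text
clock: 11.98
tool_pos: [0.465, -0.1479, 0.1262]
orientation: [-75.7, 89.9, 135.2]
force: [0.5, 0.7, -3.5]
opening: 0.0136
t 11.97 tcp [ 465.  -147.9  126.2] xaxis [-6.e-04  6.e-04 -1.e+00] jaw yaw -59.1 F [ 0.5  0.7 -3.5] M [-0.15  0.14  0.04] open 13.6 j [  5.5   8.3 -30.3  -0.  -51.4 115.5]
total lin [ 0.019 -0.005 -0.103] rot [-0.007 -0.007 -0.041]
```

View pics/w5.png

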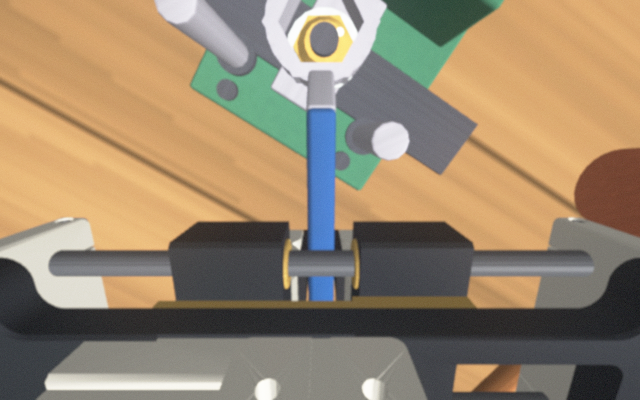

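```bash
python3 - <<'E'
from h import *
T=np.load('pics/w5T.npy'); pillars('w5.png',(180,8),(390,140),T)
s=dict(np.load('pics/w5.png.npz'));im=s['image']
cv2.imwrite('pics/w5c.png',cv2.resize(im[0:90,260:390,::-1],None,fx=6,fy=6,interpolation=cv2.INTER_CUBIC))
H=s['hand_eye']
PP=np.array([[world(s,u,v,H) for u in range(640)] for v in range(100)]); v,u=np.mgrid[0:100,0:640]
hsv=cv2.cvtColor(im,cv2.COLOR_RGB2HSV)[:100]
Z=T[2,3]-PP[...,0]
br=(abs(u-323)<32)&(v<72)&(hsv[...,0]>15)&(hsv[...,0]<35)&(hsv[...,1]>90)
q=PP[br];print('brass tool yz',q.min(0),q.max(0),(q.min(0)+q.max(0))/2,cv2.minAreaRect(q[:,1:].astype(np.float32)))
stt=(abs(u-323)<20)&(abs(v-38)<22)&(hsv[...,1]<80)&(abs(Z-.096)<.004);q=PP[stt];print('stud',len(q),q.mean(0),cv2.minEnclosingCircle(q[:,1:].astype(np.float32)))
m=(abs(u-322)<70)&(v<84)&(s['depth'][:100]<0.19)&(s['depth'][:100]>0.1);q=PP[m];x=np.median(q[:,0]);q=q[abs(q[:,0]-x)<.004];print('ring',x,cv2.minEnclosingCircle(q[:,1:].astype(np.float32)))
E
```

```text
pillar 1007 0.5374 -0.0278 r 0.0102 z 0.1399
pillar 1192 0.5359 -0.146 r 0.01 z 0.1404
nut from pillars [ 0.5696 -0.0873] die yaw -0.76 sep 0.1182
brass tool yz [-0.15864396 -0.01792324 -0.13852096] [ 0.04732095  0.01984223 -0.06734346] [-0.0556615   0.00095949 -0.10293221] ((-0.004620268940925598, -0.1064237505197525), (0.03481972962617874, 0.07057300209999084), 19.577470779418945)
stud 780 [ 0.02968482  0.00168783 -0.12053216] ((0.0016057741595432162, -0.12076278775930405), 0.009167907759547234)
ring 0.002618492808542719 ((-0.0002504283329471946, -0.12023729085922241), 0.029971720650792122)
```

View pics/w5c.png

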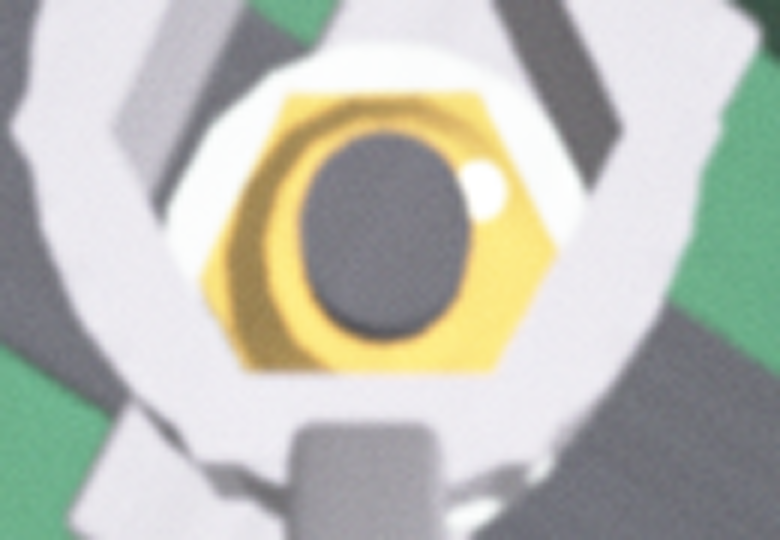

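```bash
python3 -m crank '[{"linear":[0.022,-0.02,-0.1],"rot":[0,0,0],"hand":0},{"linear":[0,0,-0.12],"rot":[0,0,0],"hand":0},{"linear":[0,0,-0.06],"rot":[0,0,0],"hand":0},{"linear":[0,0,0],"rot":[0,0,0],"hand":0}]'; python3 - <<'E'
from h import *
st(); togo([.4664,-.1491,.0935],-59.3)
E
```

```text
clock: 12.52
tool_pos: [0.4673, -0.1492, 0.1092]
orientation: [170.7, 89.9, 21.6]
force: [-0.2, -0.3, -3.4]
opening: 0.0138
t 12.53 tcp [ 467.3 -149.2  109.2] xaxis [ 1.4e-03  6.0e-04 -1.0e+00] jaw yaw -59.08 F [-0.2 -0.3 -3.4] M [-0.18  0.15  0.02] open 13.8 j [  5.3   9.7 -31.3  -0.  -48.9 115.6]
total lin [-0.015  0.001 -0.262] rot [-0.007  0.017 -0.043]
```

```bash
python3 -m crank '[{"linear":[-0.012,0,-0.08],"rot":[0,0.02,-0.02],"hand":0},{"linear":[0,0,-0.06],"rot":[0,0,0],"hand":0},{"linear":[0,0,-0.05],"rot":[0,0,0],"hand":0}]'; python3 - <<'E'
from h import *
st(); togo([.4664,-.1491,.0935],-59.3)
np.save('pics/w6T.npy',pose()); s=snap('wrist','w6.png')
cv2.imwrite('pics/w6c.png',cv2.resize(s['image'][0:90,260:390,::-1],None,fx=6,fy=6,interpolation=cv2.INTER_CUBIC))
E
```

```text
clock: 12.9
tool_pos: [0.4669, -0.1492, 0.0975]
orientation: [-165.2, 90.0, 45.6]
force: [0.8, -0.6, -4.7]
opening: 0.0135
t 12.9 tcp [ 466.9 -149.2   97.5] xaxis [ 6.e-04  6.e-04 -1.e+00] jaw yaw -59.19 F [ 0.8 -0.6 -4.7] M [-0.19  0.15 -0.03] open 13.5 j [  5.3  10.6 -32.1  -0.  -47.2 115.5]
total lin [-0.008  0.001 -0.067] rot [-0.007  0.007 -0.022]
```

View pics/w6c.png

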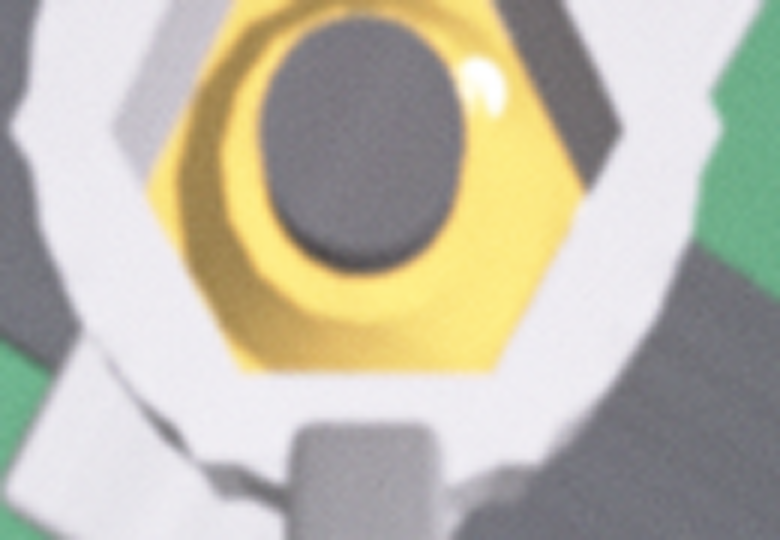

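The hex is inside the ring opening with no contact force, about 4 mm above fully seated. I'll lower a little more.

```bash
python3 -m crank '[{"linear":[-0.004,0,-0.04],"rot":[0,0,0],"hand":0},{"linear":[0,0,-0.03],"rot":[0,0,0],"hand":0},{"linear":[0,0,0],"rot":[0,0,0],"hand":0}]'; python3 - <<'E'
from h import *
st(); togo([.4664,-.1491,.0935],-59.3)
E
```

```text
clock: 13.32
tool_pos: [0.4665, -0.1492, 0.0929]
orientation: [-144.8, 90.0, 66.0]
force: [-1.0, -0.1, -1.2]
opening: 0.0139
t 13.32 tcp [ 466.5 -149.2   92.9] xaxis [ 2.e-04  5.e-04 -1.e+00] jaw yaw -59.19 F [-1.  -0.1 -1.2] M [-0.07  0.29  0.03] open 13.9 j [  5.3  10.9 -32.5  -0.  -46.6 115.5]
total lin [-0.002  0.002  0.011] rot [-0.006  0.003 -0.023]
```

The ring is seated, with light contact on the washer (Fz rose 2 N). I'll build a helper for the swing and start the first stroke, clockwise with the handle going from -y towards +y.

```bash
cat >> h.py <<'E'
N=np.array([.5696,-.0876])
def sw(step=-3.,n=5,th1=None,z=None):
    o=st();T=pose(o);zz=-T[:3,2];th=np.degrees(np.arctan2(zz[1],zz[0]))
    ring=o['tool_pos'][:2]+.12*zz[:2]; r=o['tool_pos'][:2]-N
    tq=o['moment'][2]+r[0]*o['force'][1]-r[1]*o['force'][0]
    print('theta',th.round(2),'ring-N mm',(1000*(ring-N)).round(2),'torque',round(tq,3),'zseat mm',round(1000*(o['tool_pos'][2]-.0932),1))
    p=o['tool_pos'][:2]; tilt=np.degrees(np.cross(T[:3,0],[0,0,-1]))/5
    print('tilt fix rot',tilt.round(3))
    for i in range(n):
        t2=th+step*(i+1); q=N-.12*np.array([np.cos(np.radians(t2)),np.sin(np.radians(t2))])
        print(i,'to',t2.round(1),'lin',((q-p)/.06).round(3),'rot',step/5); p=q
E
python3 -c "
from h import *
sw()"
```

```text
t 13.32 tcp [ 466.5 -149.2   92.9] xaxis [ 2.e-04  5.e-04 -1.e+00] jaw yaw -59.19 F [-1.  -0.1 -1.2] M [-0.07  0.29  0.03] open 13.9 j [  5.3  10.9 -32.5  -0.  -46.6 115.5]
theta 30.81 ring-N mm [-0.01 -0.14] torque -0.021 zseat mm -0.3
tilt fix rot [-0.006  0.002  0.   ]
0 to 27.8 lin [-0.051  0.094] rot -0.6
1 to 24.8 lin [-0.046  0.094] rot -0.6
2 to 21.8 lin [-0.041  0.096] rot -0.6
3 to 18.8 lin [-0.036  0.098] rot -0.6
4 to 15.8 lin [-0.031  0.1  ] rot -0.6
```

```bash
python3 -m crank '[{"linear":[-0.025,0.045,0.015],"rot":[0,0,-0.3],"hand":0},{"linear":[-0.025,0.047,0.01],"rot":[0,0,-0.3],"hand":0},{"linear":[-0.046,0.094,0],"rot":[0,0,-0.6],"hand":0},{"linear":[-0.041,0.096,0],"rot":[0,0,-0.6],"hand":0}]'; python3 -c "
from h import *
sw()"
```

```text
clock: 13.82
tool_pos: [0.4579, -0.1316, 0.0946]
orientation: [-170.6, 90.0, 30.7]
force: [1.8, -1.9, -4.6]
opening: 0.0137
t 13.82 tcp [ 457.9 -131.6   94.6] xaxis [ 5.e-04  3.e-04 -1.e+00] jaw yaw -68.69 F [ 1.8 -1.9 -4.6] M [-0.67 -0.21  0.24] open 13.7 j [  7.7   9.6 -34.   -0.  -46.4 103.6]
theta 21.31 ring-N mm [ 0.14 -0.43] torque 0.531 zseat mm 1.4
tilt fix rot [-0.004  0.006  0.   ]
0 to 18.3 lin [-0.038  0.106] rot -0.6
1 to 15.3 lin [-0.03  0.1 ] rot -0.6
2 to 12.3 lin [-0.025  0.102] rot -0.6
3 to 9.3 lin [-0.02   0.103] rot -0.6
4 to 6.3 lin [-0.014  0.104] rot -0.6
```

```bash
python3 -m crank '[{"linear":[-0.038,0.104,0],"rot":[0,0,-0.6],"hand":0},{"linear":[-0.03,0.1,0],"rot":[0,0,-0.6],"hand":0},{"linear":[-0.025,0.102,0],"rot":[0,0,-0.6],"hand":0},{"linear":[-0.02,0.103,0],"rot":[0,0,-0.6],"hand":0},{"linear":[-0.014,0.104,0],"rot":[0,0,-0.6],"hand":0}]'; python3 -c "
from h import *
sw(n=8)"
```

```text
clock: 14.45
tool_pos: [0.4502, -0.0997, 0.095]
orientation: [139.5, 89.9, -34.9]
force: [2.2, -1.7, -5.8]
opening: 0.0137
t 14.45 tcp [450.2 -99.7  95. ] xaxis [ 0.002  -0.0014 -1.    ] jaw yaw -84.37 F [ 2.2 -1.7 -5.8] M [-0.67 -0.35  0.24] open 13.7 j [ 12.2   8.1 -35.9   0.1 -46.   83.4]
theta 5.63 ring-N mm [ 0.01 -0.34] torque 0.468 zseat mm 1.8
tilt fix rot [0.016 0.022 0.   ]
0 to 2.6 lin [-0.008  0.11 ] rot -0.6
1 to -0.4 lin [-0.002  0.105] rot -0.6
2 to -3.4 lin [0.003 0.105] rot -0.6
3 to -6.4 lin [0.009 0.104] rot -0.6
4 to -9.4 lin [0.014 0.104] rot -0.6
5 to -12.4 lin [0.02  0.103] rot -0.6
6 to -15.4 lin [0.025 0.102] rot -0.6
7 to -18.4 lin [0.03 0.1 ] rot -0.6
```

```bash
python3 -m crank '[{"linear":[-0.008,0.108,0],"rot":[0,0.01,-0.6],"hand":0},{"linear":[-0.002,0.105,0],"rot":[0.01,0.01,-0.6],"hand":0},{"linear":[0.003,0.105,0],"rot":[0.01,0,-0.6],"hand":0},{"linear":[0.009,0.104,0],"rot":[0,0,-0.6],"hand":0},{"linear":[0.014,0.104,0],"rot":[0,0,-0.6],"hand":0},{"linear":[0.02,0.103,0],"rot":[0,0,-0.6],"hand":0}]'; python3 -c "
from h import *
sw(n=8)"
```

```text
clock: 15.2
tool_pos: [0.4525, -0.0604, 0.0951]
orientation: [150.1, 89.9, -43.0]
force: [2.0, -1.5, -6.6]
opening: 0.0137
t 15.2 tcp [452.5 -60.4  95.1] xaxis [ 0.0015 -0.0014 -1.    ] jaw yaw -103.15 F [ 2.  -1.5 -6.6] M [-0.77 -0.48  0.25] open 13.7 j [ 17.3   7.6 -36.4   0.1 -45.9  59.4]
theta -13.15 ring-N mm [-0.24 -0.15] torque 0.371 zseat mm 1.9
tilt fix rot [0.016 0.017 0.   ]
0 to -16.2 lin [0.031 0.104] rot -0.6
1 to -19.2 lin [0.032 0.1  ] rot -0.6
2 to -22.2 lin [0.037 0.098] rot -0.6
3 to -25.2 lin [0.042 0.096] rot -0.6
4 to -28.2 lin [0.047 0.094] rot -0.6
5 to -31.2 lin [0.052 0.091] rot -0.6
6 to -34.2 lin [0.056 0.088] rot -0.6
7 to -37.2 lin [0.061 0.085] rot -0.6
```

```bash
python3 -m crank '[{"linear":[0.03,0.102,0],"rot":[0.01,0.01,-0.6],"hand":0},{"linear":[0.032,0.1,0],"rot":[0.01,0.01,-0.6],"hand":0},{"linear":[0.037,0.098,0],"rot":[0,0,-0.6],"hand":0},{"linear":[0.042,0.096,0],"rot":[0,0,-0.6],"hand":0},{"linear":[0.047,0.094,0],"rot":[0,0,-0.6],"hand":0},{"linear":[0.052,0.091,0],"rot":[0,0,-0.6],"hand":0},{"linear":[0.056,0.088,0],"rot":[0,0,-0.6],"hand":0}]'; python3 -c "
from h import *
sw(n=4)"
```

```text
clock: 16.08
tool_pos: [0.4706, -0.0188, 0.0951]
orientation: [150.9, 89.9, -64.1]
force: [3.1, -2.2, -5.4]
opening: 0.0138
t 16.07 tcp [470.6 -18.8  95.1] xaxis [ 9.0e-04 -1.8e-03 -1.0e+00] jaw yaw -125.01 F [ 3.1 -2.2 -5.4] M [-0.86 -0.69  0.38] open 13.8 j [ 21.8   9.  -34.7   0.2 -46.3  33. ]
theta -35.01 ring-N mm [-0.69 -0.04] torque 0.378 zseat mm 1.9
tilt fix rot [0.02 0.01 0.  ]
0 to -38.0 lin [0.074 0.085] rot -0.6
1 to -41.0 lin [0.067 0.081] rot -0.6
2 to -44.0 lin [0.071 0.077] rot -0.6
3 to -47.0 lin [0.075 0.073] rot -0.6
```

```bash
python3 -m crank '[{"linear":[0.07,0.085,0],"rot":[0.01,0.01,-0.6],"hand":0},{"linear":[0,0,0],"rot":[0,0,0],"hand":0}]'; python3 -c "
from h import *
sw(n=2,step=3)"
```

```text
clock: 16.32
tool_pos: [0.4747, -0.0132, 0.0949]
orientation: [113.7, 89.9, -104.4]
force: [2.4, -0.7, -6.1]
opening: 0.0138
t 16.32 tcp [474.7 -13.2  94.9] xaxis [-3.0e-04 -1.3e-03 -1.0e+00] jaw yaw -128.13 F [ 2.4 -0.7 -6.1] M [-0.32 -0.52  0.3 ] open 13.8 j [ 22.3   9.4 -34.1   0.1 -46.5  29.5]
theta -38.13 ring-N mm [-0.48  0.35] torque 0.184 zseat mm 1.7
tilt fix rot [ 0.015 -0.004  0.   ]
0 to -35.1 lin [-0.054 -0.09 ] rot 0.6
1 to -32.1 lin [-0.058 -0.087] rot 0.6
```

```bash
python3 -m crank '[{"linear":[-0.05,-0.085,0],"rot":[0.01,0,0.55],"hand":0},{"linear":[0,0,0],"rot":[0,0,0],"hand":0},{"linear":[0,0,0],"rot":[0,0,0],"hand":0}]'; python3 -c "
from h import *
sw(n=0,step=3)"
```

```text
clock: 16.7
tool_pos: [0.4714, -0.0177, 0.0951]
orientation: [-92.4, 90.0, 52.3]
force: [-0.0, 1.0, -4.3]
opening: 0.0139
t 16.7 tcp [471.4 -17.7  95.1] xaxis [ 4.e-04  6.e-04 -1.e+00] jaw yaw -125.3 F [-0.   1.  -4.3] M [0.3  0.07 0.16] open 13.9 j [ 21.8   9.1 -34.5  -0.  -46.4  32.9]
theta -35.3 ring-N mm [-0.26  0.52] torque 0.063 zseat mm 1.9
tilt fix rot [-0.007  0.005  0.   ]
```

Forces are near zero, so I can lift.

```bash
python3 -m crank '[{"linear":[0.004,-0.006,0.08],"rot":[0,0,0],"hand":0},{"linear":[0,0,0.12],"rot":[0,0,0],"hand":0},{"linear":[0,0,0.08],"rot":[0,0,0],"hand":0},{"linear":[0,0,0.03],"rot":[0,0,0],"hand":0}]'; python3 -c "
from h import *
sw(n=15,step=4)"
```

```text
clock: 17.2
tool_pos: [0.4719, -0.0182, 0.1154]
orientation: [-118.4, 89.9, 26.3]
force: [-0.2, -0.1, -3.9]
opening: 0.0137
t 17.2 tcp [471.9 -18.2 115.4] xaxis [ 1.e-03  5.e-04 -1.e+00] jaw yaw -125.36 F [-0.2 -0.1 -3.9] M [-0.01  0.14 -0.  ] open 13.7 j [ 21.8   7.6 -33.   -0.  -49.3  32.9]
theta -35.36 ring-N mm [ 0.14 -0.02] torque 0.025 zseat mm 22.2
tilt fix rot [-0.006  0.011  0.   ]
0 to -31.4 lin [-0.079 -0.116] rot 0.8
1 to -27.4 lin [-0.068 -0.122] rot 0.8
2 to -23.4 lin [-0.06  -0.126] rot 0.8
3 to -19.4 lin [-0.051 -0.13 ] rot 0.8
4 to -15.4 lin [-0.042 -0.133] rot 0.8
5 to -11.4 lin [-0.032 -0.136] rot 0.8
6 to -7.4 lin [-0.023 -0.138] rot 0.8
7 to -3.4 lin [-0.013 -0.139] rot 0.8
8 to 0.6 lin [-0.003 -0.14 ] rot 0.8
9 to 4.6 lin [ 0.006 -0.139] rot 0.8
10 to 8.6 lin [ 0.016 -0.139] rot 0.8
11 to 12.6 lin [ 0.026 -0.137] rot 0.8
12 to 16.6 lin [ 0.035 -0.135] rot 0.8
13 to 20.6 lin [ 0.045 -0.132] rot 0.8
14 to 24.6 lin [ 0.054 -0.129] rot 0.8
```

```bash
python3 -m crank '[{"linear":[-0.079,-0.114,0],"rot":[0,0,0.8],"hand":0},{"linear":[-0.068,-0.12,0],"rot":[0,0,0.8],"hand":0},{"linear":[-0.06,-0.126,0],"rot":[0,0,0.8],"hand":0},{"linear":[-0.051,-0.13,0],"rot":[0,0,0.8],"hand":0},{"linear":[-0.042,-0.133,0],"rot":[0,0,0.8],"hand":0},{"linear":[-0.032,-0.136,0],"rot":[0,0,0.8],"hand":0},{"linear":[-0.023,-0.138,0],"rot":[0,0,0.8],"hand":0}]'; python3 -c "
from h import *
sw(n=8,step=4)"
```

```text
clock: 18.08
tool_pos: [0.4496, -0.0736, 0.1162]
orientation: [-121.8, 89.9, 51.8]
force: [-0.8, 0.5, -3.1]
opening: 0.0138
t 18.07 tcp [449.6 -73.6 116.2] xaxis [ 8.e-04  1.e-03 -1.e+00] jaw yaw -96.49 F [-0.8  0.5 -3.1] M [-0.09  0.16  0.12] open 13.8 j [ 15.6   5.9 -34.9  -0.1 -49.2  68. ]
theta -6.49 ring-N mm [-0.8   0.46] torque 0.072 zseat mm 23.0
tilt fix rot [-0.012  0.009  0.   ]
0 to -2.5 lin [ 0.002 -0.147] rot 0.8
1 to 1.5 lin [-0.001 -0.14 ] rot 0.8
2 to 5.5 lin [ 0.009 -0.139] rot 0.8
3 to 9.5 lin [ 0.018 -0.138] rot 0.8
4 to 13.5 lin [ 0.028 -0.137] rot 0.8
5 to 17.5 lin [ 0.037 -0.135] rot 0.8
6 to 21.5 lin [ 0.047 -0.132] rot 0.8
7 to 25.5 lin [ 0.056 -0.128] rot 0.8
```

```bash
python3 -m crank '[{"linear":[0.002,-0.145,0],"rot":[0,0,0.8],"hand":0},{"linear":[-0.001,-0.14,0],"rot":[0,0,0.8],"hand":0},{"linear":[0.009,-0.139,0],"rot":[0,0,0.8],"hand":0},{"linear":[0.018,-0.138,0],"rot":[0,0,0.8],"hand":0},{"linear":[0.028,-0.137,0],"rot":[0,0,0.8],"hand":0},{"linear":[0.037,-0.135,0],"rot":[0,0,0.8],"hand":0},{"linear":[0.047,-0.132,0],"rot":[0,0,0.8],"hand":0},{"linear":[0.02,-0.06,0],"rot":[0,0,0.4],"hand":0},{"linear":[0,0,0],"rot":[0,0,0],"hand":0}]'; python3 -c "
from h import *
sw(n=1,step=1); togo([*(N-.12*np.array([np.cos(np.radians(24.8)),np.sin(np.radians(24.8))])),.116],-65.2)
np.save('pics/w7T.npy',pose()); s=snap('wrist','w7.png')
cv2.imwrite('pics/w7c.png',cv2.resize(s['image'][0:90,260:390,::-1],None,fx=6,fy=6,interpolation=cv2.INTER_CUBIC))
H=s['hand_eye'];im=s['image'];T=np.load('pics/w7T.npy')
PP=np.array([[world(s,u,v,H) for u in range(640)] for v in range(100)]); v,u=np.mgrid[0:100,0:640]
hsv=cv2.cvtColor(im,cv2.COLOR_RGB2HSV)[:100]; Z=T[2,3]-PP[...,0]
stt=(abs(u-323)<20)&(abs(v-32)<24)&(hsv[...,1]<80)&(abs(Z-.096)<.003);q=PP[stt];print('stud',len(q),q.mean(0),cv2.minEnclosingCircle(q[:,1:].astype(np.float32)))
m=(abs(u-322)<70)&(v<84)&(s['depth'][:100]<0.19)&(s['depth'][:100]>0.1);q=PP[m];x=np.median(q[:,0]);q=q[abs(q[:,0]-x)<.004];print('ring',x,cv2.minEnclosingCircle(q[:,1:].astype(np.float32)))
"
```

```text
clock: 19.2
tool_pos: [0.4581, -0.1384, 0.1166]
orientation: [-53.4, 89.9, 151.0]
force: [0.2, 0.2, -4.2]
opening: 0.0139
t 19.2 tcp [ 458.1 -138.4  116.6] xaxis [-1.1e-03  6.0e-04 -1.0e+00] jaw yaw -65.58 F [ 0.2  0.2 -4.2] M [-0.13  0.22 -0.06] open 13.9 j [ 6.800e+00  8.100e+00 -3.210e+01 -1.000e-01 -4.980e+01  1.077e+02]
theta 24.42 ring-N mm [-2.22 -1.16] torque -0.067 zseat mm 23.4
tilt fix rot [-0.007 -0.012 -0.   ]
0 to 25.4 lin [ 0.052 -0.012] rot 0.2
total lin [ 0.043  0.007 -0.011] rot [-0.007 -0.012  0.077]   
stud 884 [ 0.01999385 -0.00039836 -0.12234907] ((-0.0007975877961143851, -0.12262381613254547), 0.009421000257134438)
ring 0.01205667384203421 ((-0.0027532344684004784, -0.11272109299898148), 0.02827649563550949)
```

View pics/w7c.png

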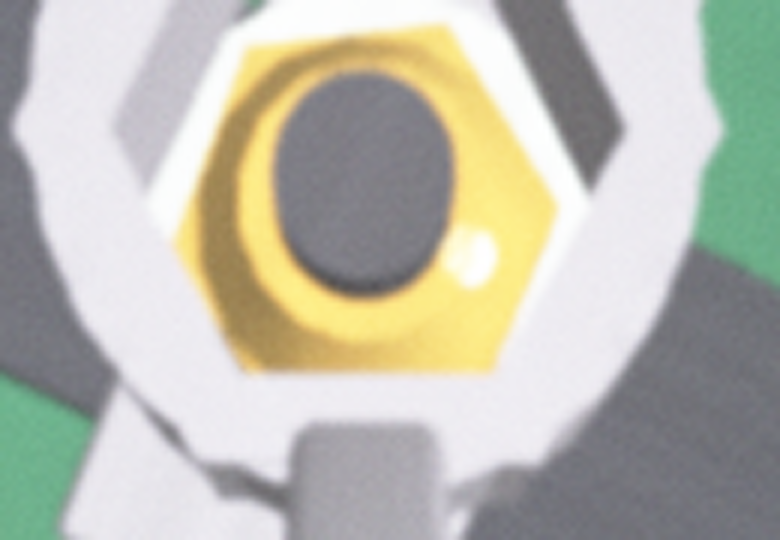

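```bash
python3 - <<'E'
from h import *
def ray(s,T,u,v,z):
    M=T@s['hand_eye'];K=s['K'];d=M[:3,:3]@np.array([(u-K[0,2])/K[0,0],-(v-K[1,2])/K[1,1],-1]);o=M[:3,3];return (o+d*(z-o[2])/d[2])[:2]
def P(fn,pts):
    s=dict(np.load(f'pics/{fn}.png.npz'));T=np.load(f'pics/{fn}T.npy')
    w=[ray(s,T,260+(x+.5)/6-.5,(y+.5)/6-.5,.08) for x,y in pts]
    for a,b in zip(w[:-1],w[1:]):
        e=b-a;print(fn,a.round(4),'len',np.linalg.norm(e).round(4),'edge ang',np.degrees(np.arctan2(e[1],e[0])).round(1),'normal mod60',(np.degrees(np.arctan2(e[1],e[0]))+90)%60)
P('w7',[(178,240),(248,48),(445,25),(555,210),(495,372)])
P('w5',[(203,272),(284,94),(484,94),(556,255),(500,370)])
E
```

```text
w7 [ 0.5609 -0.0698] len 0.0192 edge ang 0.9 normal mod60 30.853188354940514
w7 [ 0.5801 -0.0695] len 0.0202 edge ang -59.8 normal mod60 30.15570806557406
w7 [ 0.5903 -0.0869] len 0.0205 edge ang -120.9 normal mod60 29.14154825733435
w7 [ 0.5798 -0.1045] len 0.0165 edge ang -176.7 normal mod60 33.26576595180234
w5 [ 0.5599 -0.0697] len 0.0196 edge ang 2.9 normal mod60 32.93597609631813
w5 [ 0.5795 -0.0687] len 0.0216 edge ang -59.2 normal mod60 30.8341364636873
w5 [ 0.5905 -0.0873] len 0.0176 edge ang -121.4 normal mod60 28.614901243094693
w5 [ 0.5813 -0.1023] len 0.013 edge ang -176.3 normal mod60 33.697726312452176
```

The nut now stands at about 30°, so it has turned roughly 60°. The play is ±6°. I'll re-align to 28° and lower.

```bash
python3 -m crank '[{"linear":[0.045,-0.043,0],"rot":[0,-0.01,0.36],"hand":0},{"linear":[0.045,-0.043,-0.02],"rot":[0,0,0.34],"hand":0},{"linear":[0,0,0],"rot":[0,0,0],"hand":0}]'; python3 -c "
from h import *
sw(n=0); togo([.4636,-.1437,.1],-62)
"
```

```text
clock: 19.62
tool_pos: [0.4638, -0.1434, 0.1155]
orientation: [-112.8, 90.0, 95.3]
force: [-0.2, -0.1, -3.8]
opening: 0.0138
t 19.62 tcp [ 463.8 -143.4  115.5] xaxis [-1.e-04  6.e-04 -1.e+00] jaw yaw -61.88 F [-0.2 -0.1 -3.8] M [-0.19  0.1  -0.04] open 13.8 j [  6.1   8.8 -31.4  -0.  -49.7 112.1]
theta 28.12 ring-N mm [0.05 0.74] torque -0.04 zseat mm 22.3
tilt fix rot [-0.007 -0.001 -0.   ]
total lin [-0.004 -0.005 -0.258] rot [-0.007 -0.001 -0.024]
```

```bash
python3 -m crank '[{"linear":[0,-0.006,-0.08],"rot":[0,0,0],"hand":0},{"linear":[0,0,-0.08],"rot":[0,0,0],"hand":0},{"linear":[0,0,-0.08],"rot":[0,0,0],"hand":0},{"linear":[0,0,-0.06],"rot":[0,0,0],"hand":0},{"linear":[0,0,-0.03],"rot":[0,0,0],"hand":0},{"linear":[0,0,0],"rot":[0,0,0],"hand":0}]'; python3 -c "
from h import *
sw(n=8)
"
```

```text
clock: 20.38
tool_pos: [0.4634, -0.1437, 0.0938]
orientation: [-57.1, 89.9, 151.0]
force: [0.7, 0.2, -2.8]
opening: 0.0139
t 20.38 tcp [ 463.4 -143.7   93.8] xaxis [-1.1e-03  6.0e-04 -1.0e+00] jaw yaw -61.91 F [ 0.7  0.2 -2.8] M [-0.08  0.11 -0.02] open 13.9 j [ 6.000e+00  1.050e+01 -3.290e+01 -1.000e-01 -4.670e+01  1.121e+02]
theta 28.09 ring-N mm [-0.34  0.45] torque -0.004 zseat mm 0.6
tilt fix rot [-0.007 -0.013 -0.   ]
0 to 25.1 lin [-0.041  0.086] rot -0.6
1 to 22.1 lin [-0.042  0.096] rot -0.6
2 to 19.1 lin [-0.037  0.098] rot -0.6
3 to 16.1 lin [-0.032  0.1  ] rot -0.6
4 to 13.1 lin [-0.026  0.101] rot -0.6
5 to 10.1 lin [-0.021  0.103] rot -0.6
6 to 7.1 lin [-0.016  0.104] rot -0.6
7 to 4.1 lin [-0.01   0.104] rot -0.6
```

```bash
python3 -m crank '[{"linear":[-0.041,0.086,0.01],"rot":[0,0,-0.6],"hand":0},{"linear":[-0.042,0.096,0.005],"rot":[0,0,-0.6],"hand":0},{"linear":[-0.037,0.098,0],"rot":[0,0,-0.6],"hand":0},{"linear":[-0.032,0.1,0],"rot":[0,0,-0.6],"hand":0},{"linear":[-0.026,0.101,0],"rot":[0,0,-0.6],"hand":0},{"linear":[-0.021,0.103,0],"rot":[0,0,-0.6],"hand":0}]'; python3 -c "
from h import *
sw(n=5,step=-2)
"
```

```text
clock: 21.12
tool_pos: [0.4515, -0.1084, 0.0952]
orientation: [31.3, 90.0, -139.1]
force: [1.3, -0.9, -5.6]
opening: 0.0138
t 21.12 tcp [ 451.5 -108.4   95.2] xaxis [-5.e-04 -4.e-04 -1.e+00] jaw yaw -80.35 F [ 1.3 -0.9 -5.6] M [-0.41 -0.13  0.3 ] open 13.8 j [ 10.9   8.4 -35.3   0.  -46.3  88.7]
theta 9.65 ring-N mm [ 0.18 -0.72] torque 0.426 zseat mm 2.0
tilt fix rot [ 0.005 -0.006  0.   ]
0 to 7.6 lin [-0.014  0.081] rot -0.4
1 to 5.6 lin [-0.008  0.069] rot -0.4
2 to 3.6 lin [-0.006  0.07 ] rot -0.4
3 to 1.6 lin [-0.003  0.07 ] rot -0.4
4 to -0.4 lin [-0.001  0.07 ] rot -0.4
```

```bash
python3 -m crank '[{"linear":[-0.014,0.076,0],"rot":[0,0,-0.4],"hand":0},{"linear":[-0.008,0.07,0],"rot":[0,0,-0.4],"hand":0},{"linear":[-0.006,0.07,0],"rot":[0,0,-0.4],"hand":0},{"linear":[-0.003,0.07,0],"rot":[0,0,-0.4],"hand":0}]'; python3 -c "
from h import *
sw(n=6,step=-1)
"
```

```text
clock: 21.62
tool_pos: [0.4497, -0.0911, 0.0953]
orientation: [79.4, 89.9, -99.1]
force: [2.1, -1.3, -6.5]
opening: 0.014
t 21.62 tcp [449.7 -91.1  95.3] xaxis [-2.0e-04 -1.5e-03 -1.0e+00] jaw yaw -88.51 F [ 2.1 -1.3 -6.5] M [-0.57 -0.07  0.27] open 14.0 j [ 13.3   7.9 -36.    0.1 -46.1  78.1]
theta 1.49 ring-N mm [ 0.07 -0.34] torque 0.435 zseat mm 2.1
tilt fix rot [ 0.017 -0.003  0.   ]
0 to 0.5 lin [-0.002  0.04 ] rot -0.2
1 to -0.5 lin [0.    0.035] rot -0.2
2 to -1.5 lin [0.001 0.035] rot -0.2
3 to -2.5 lin [0.001 0.035] rot -0.2
4 to -3.5 lin [0.002 0.035] rot -0.2
5 to -4.5 lin [0.002 0.035] rot -0.2
```

```bash
python3 -m crank '[{"linear":[0,0.022,0],"rot":[0.01,0,-0.12],"hand":0},{"linear":[0,0.022,0],"rot":[0,0,-0.12],"hand":0},{"linear":[0,0.022,0],"rot":[0,0,-0.12],"hand":0},{"linear":[0,0.022,0],"rot":[0,0,-0.12],"hand":0}]'; python3 -c "
from h import *
sw(n=1,step=-0.6)
"
```

```text
clock: 22.12
tool_pos: [0.4496, -0.0859, 0.0953]
orientation: [64.7, 89.9, -116.2]
force: [2.1, -1.9, -6.8]
opening: 0.0138
t 22.12 tcp [449.6 -85.9  95.3] xaxis [-5.0e-04 -1.1e-03 -1.0e+00] jaw yaw -90.93 F [ 2.1 -1.9 -6.8] M [-0.62  0.01  0.26] open 13.8 j [ 14.    7.8 -36.1   0.1 -46.1  75. ]
theta -0.93 ring-N mm [ 0.01 -0.21] torque 0.484 zseat mm 2.1
tilt fix rot [ 0.012 -0.006  0.   ]
0 to -1.5 lin [0.    0.024] rot -0.12
```

```bash
python3 -m crank '[{"linear":[0,0.023,0],"rot":[0.01,0,-0.12],"hand":0},{"linear":[0,0.023,0],"rot":[0,0,-0.12],"hand":0},{"linear":[0.001,0.022,0],"rot":[0,0,-0.12],"hand":0},{"linear":[0.001,0.022,0],"rot":[0,0,-0.12],"hand":0},{"linear":[0.001,0.022,0],"rot":[0,0,-0.12],"hand":0},{"linear":[0.001,0.022,0],"rot":[0,0,-0.12],"hand":0}]'; python3 -c "
from h import *
sw(n=1,step=-0.6)
"
```

```text
clock: 22.88
tool_pos: [0.45, -0.0774, 0.0953]
orientation: [42.1, 90.0, -142.7]
force: [0.5, -3.5, -6.6]
opening: 0.0137
t 22.88 tcp [450.  -77.4  95.3] xaxis [-4.e-04 -3.e-04 -1.e+00] jaw yaw -94.79 F [ 0.5 -3.5 -6.6] M [-0.89 -0.25  0.17] open 13.7 j [ 15.1   7.7 -36.2   0.  -46.1  70.1]
theta -4.79 ring-N mm [-0.01  0.17] torque 0.584 zseat mm 2.1
tilt fix rot [ 0.003 -0.004  0.   ]
0 to -5.4 lin [0.002 0.018] rot -0.12
```

```bash
python3 -m crank '[{"linear":[0.001,0.023,0],"rot":[0,0,-0.12],"hand":0},{"linear":[0.001,0.022,0],"rot":[0,0,-0.12],"hand":0},{"linear":[0.002,0.022,0],"rot":[0,0,-0.12],"hand":0}]'; python3 -c "
from h import *
sw(n=1,step=-0.6)
"
```

```text
clock: 23.25
tool_pos: [0.4504, -0.0732, 0.0954]
orientation: [80.6, 90.0, -106.2]
force: [1.9, -3.1, -6.2]
opening: 0.0138
t 23.25 tcp [450.4 -73.2  95.4] xaxis [-1.e-04 -4.e-04 -1.e+00] jaw yaw -96.72 F [ 1.9 -3.1 -6.2] M [-1.1  -0.32  0.12] open 13.8 j [ 15.6   7.7 -36.3   0.  -46.1  67.6]
theta -6.72 ring-N mm [0.02 0.38] torque 0.46 zseat mm 2.2
tilt fix rot [ 0.004 -0.001  0.   ]
0 to -7.3 lin [0.002 0.014] rot -0.12
```

```bash
python3 -m crank '[{"linear":[0.002,0.018,0],"rot":[0,0,-0.12],"hand":0},{"linear":[0.002,0.019,0],"rot":[0,0,-0.12],"hand":0},{"linear":[0.003,0.02,0],"rot":[0,0,-0.12],"hand":0}]'; python3 -c "
from h import *
sw(n=1,step=-0.6)
"
```

```text
clock: 23.62
tool_pos: [0.4509, -0.0695, 0.0954]
orientation: [86.8, 90.0, -101.8]
force: [2.0, -2.4, -6.7]
opening: 0.0138
t 23.62 tcp [450.9 -69.5  95.4] xaxis [-1.e-04 -3.e-04 -1.e+00] jaw yaw -98.65 F [ 2.  -2.4 -6.7] M [-0.83 -0.24  0.2 ] open 13.8 j [ 16.1   7.7 -36.3   0.  -46.1  65.2]
theta -8.65 ring-N mm [-0.05  0.08] torque 0.444 zseat mm 2.2
tilt fix rot [ 0.004 -0.001  0.   ]
0 to -9.2 lin [0.004 0.019] rot -0.12
```

```bash
python3 -m crank '[{"linear":[0.003,0.02,0],"rot":[0,0,-0.12],"hand":0},{"linear":[0.003,0.02,0],"rot":[0,0,-0.12],"hand":0},{"linear":[0.003,0.02,0],"rot":[0,0,-0.12],"hand":0}]'; python3 -c "
from h import *
sw(n=1,step=-0.6)
"
```

```text
clock: 24.0
tool_pos: [0.4516, -0.0656, 0.0954]
orientation: [121.4, 90.0, -69.1]
force: [1.4, -2.7, -6.9]
opening: 0.0139
t 24.0 tcp [451.6 -65.6  95.4] xaxis [ 1.e-04 -2.e-04 -1.e+00] jaw yaw -100.57 F [ 1.4 -2.7 -6.9] M [-0.86 -0.36  0.23] open 13.9 j [ 16.6   7.7 -36.3   0.  -46.1  62.8]
theta -10.57 ring-N mm [-0.06  0.04] torque 0.514 zseat mm 2.2
tilt fix rot [0.003 0.001 0.   ]
0 to -11.2 lin [0.005 0.02 ] rot -0.12
```

```bash
python3 -m crank '[{"linear":[0.004,0.02,0],"rot":[0,0,-0.12],"hand":0},{"linear":[0.004,0.02,0],"rot":[0,0,-0.12],"hand":0},{"linear":[0.004,0.02,0],"rot":[0,0,-0.12],"hand":0}]'; python3 -c "
from h import *
sw(n=1,step=-0.6)
"
```

```text
clock: 24.38
tool_pos: [0.4524, -0.0616, 0.0954]
orientation: [136.0, 90.0, -56.5]
force: [1.8, -1.2, -7.3]
opening: 0.0136
t 24.38 tcp [452.4 -61.6  95.4] xaxis [ 1.e-04 -2.e-04 -1.e+00] jaw yaw -102.49 F [ 1.8 -1.2 -7.3] M [-0.77 -0.31  0.26] open 13.6 j [ 17.1   7.7 -36.3   0.  -46.1  60.4]
theta -12.49 ring-N mm [-0.08  0.01] torque 0.361 zseat mm 2.2
tilt fix rot [0.002 0.001 0.   ]
0 to -13.1 lin [0.006 0.02 ] rot -0.12
```

```bash
python3 -m crank '[{"linear":[0.005,0.02,0],"rot":[0,0,-0.12],"hand":0},{"linear":[0.005,0.02,0],"rot":[0,0,-0.12],"hand":0},{"linear":[0.006,0.02,0],"rot":[0,0,-0.12],"hand":0},{"linear":[0.006,0.02,0],"rot":[0,0,-0.12],"hand":0}]'; python3 -c "
from h import *
sw(n=1,step=-0.6)
"
```

```text
clock: 24.88
tool_pos: [0.4536, -0.0565, 0.0953]
orientation: [51.3, 90.0, -143.7]
force: [1.2, -1.6, -7.6]
opening: 0.0138
t 24.88 tcp [453.6 -56.5  95.3] xaxis [-3.e-04 -2.e-04 -1.e+00] jaw yaw -105.06 F [ 1.2 -1.6 -7.6] M [-0.63 -0.16  0.28] open 13.8 j [ 17.7   7.7 -36.2   0.  -46.1  57.2]
theta -15.06 ring-N mm [-0.15 -0.07] torque 0.439 zseat mm 2.1
tilt fix rot [ 0.002 -0.003  0.   ]
0 to -15.7 lin [0.008 0.021] rot -0.12
```

```bash
python3 -m crank '[{"linear":[0.006,0.02,0],"rot":[0,0,-0.12],"hand":0},{"linear":[0.006,0.02,0],"rot":[0,0,-0.12],"hand":0},{"linear":[0.006,0.02,0],"rot":[0,0,-0.12],"hand":0},{"linear":[0.006,0.02,0],"rot":[0,0,-0.12],"hand":0}]'; python3 -c "
from h import *
sw(n=1,step=-0.6)
"
```

```text
clock: 25.38
tool_pos: [0.455, -0.0513, 0.0953]
orientation: [37.6, 90.0, -160.1]
force: [1.0, -1.8, -7.3]
opening: 0.0139
t 25.38 tcp [455.  -51.3  95.3] xaxis [-3.e-04 -1.e-04 -1.e+00] jaw yaw -107.63 F [ 1.  -1.8 -7.3] M [-0.58 -0.18  0.24] open 13.9 j [ 18.3   7.8 -36.1   0.  -46.1  54. ]
theta -17.63 ring-N mm [-0.19 -0.09] torque 0.412 zseat mm 2.1
tilt fix rot [ 0.001 -0.004  0.   ]
0 to -18.2 lin [0.01  0.021] rot -0.12
```

```bash
python3 -m crank '[{"linear":[0.008,0.02,0],"rot":[0,0,-0.12],"hand":0},{"linear":[0.008,0.02,0],"rot":[0,0,-0.12],"hand":0},{"linear":[0.008,0.02,0],"rot":[0,0,-0.12],"hand":0},{"linear":[0.008,0.02,0],"rot":[0,0,-0.12],"hand":0}]'; python3 -c "
from h import *
sw(n=1,step=-0.6)
"
```

```text
clock: 25.88
tool_pos: [0.4567, -0.0462, 0.0953]
orientation: [28.2, 89.9, -172.0]
force: [1.2, -2.7, -5.7]
opening: 0.0138
t 25.88 tcp [456.7 -46.2  95.3] xaxis [-1.e-03 -1.e-04 -1.e+00] jaw yaw -110.21 F [ 1.2 -2.7 -5.7] M [-0.5   0.07  0.25] open 13.8 j [ 18.9   8.  -35.9  -0.  -46.2  50.9]
theta -20.21 ring-N mm [-0.24 -0.08] torque 0.507 zseat mm 2.1
tilt fix rot [ 0.002 -0.011  0.   ]
0 to -20.8 lin [0.011 0.021] rot -0.12
```

```bash
python3 -m crank '[{"linear":[0.009,0.02,0],"rot":[0,0,-0.12],"hand":0},{"linear":[0.009,0.02,0],"rot":[0,0,-0.12],"hand":0},{"linear":[0.009,0.02,0],"rot":[0,0,-0.12],"hand":0},{"linear":[0.009,0.02,0],"rot":[0,0,-0.12],"hand":0}]'; python3 -c "
from h import *
sw(n=1,step=-0.6)
"
```

```text
clock: 26.38
tool_pos: [0.4586, -0.0411, 0.0952]
orientation: [28.3, 89.9, -174.5]
force: [0.2, -0.5, -4.7]
opening: 0.0136
t 26.38 tcp [458.6 -41.1  95.2] xaxis [-1.7e-03 -2.0e-04 -1.0e+00] jaw yaw -112.78 F [ 0.2 -0.5 -4.7] M [-0.47  0.32  0.29] open 13.6 j [ 19.5   8.1 -35.7  -0.  -46.3  47.8]
theta -22.78 ring-N mm [-0.34 -0.01] torque 0.338 zseat mm 2.0
tilt fix rot [ 0.002 -0.02   0.   ]
0 to -23.4 lin [0.014 0.02 ] rot -0.12
```

```bash
python3 -m crank '[{"linear":[0.011,0.02,0],"rot":[0,-0.01,-0.12],"hand":0},{"linear":[0.011,0.02,0],"rot":[0,-0.01,-0.12],"hand":0},{"linear":[0.01,0.02,0],"rot":[0,0,-0.12],"hand":0}]'; python3 -c "
from h import *
sw(n=1,step=-0.6)
"
```

```text
clock: 26.75
tool_pos: [0.4602, -0.0374, 0.0951]
orientation: [44.1, 90.0, -160.7]
force: [-0.9, -0.8, -6.2]
opening: 0.0133
t 26.75 tcp [460.2 -37.4  95.1] xaxis [-6.e-04 -2.e-04 -1.e+00] jaw yaw -114.72 F [-0.9 -0.8 -6.2] M [-0.46  0.45  0.32] open 13.3 j [ 19.9   8.2 -35.6  -0.  -46.2  45.4]
theta -24.72 ring-N mm [-0.35  0.06] torque 0.442 zseat mm 1.9
tilt fix rot [ 0.002 -0.007  0.   ]
0 to -25.3 lin [0.015 0.018] rot -0.12
```

```bash
python3 -m crank '[{"linear":[0.011,0.019,0],"rot":[0,0,-0.12],"hand":0},{"linear":[0.011,0.019,0],"rot":[0,0,-0.12],"hand":0},{"linear":[0.011,0.019,0],"rot":[0,0,-0.12],"hand":0}]'; python3 -c "
from h import *
sw(n=1,step=-0.6)
"
```

```text
clock: 27.12
tool_pos: [0.462, -0.0337, 0.095]
orientation: [33.9, 89.9, -172.7]
force: [-1.2, -0.7, -4.5]
opening: 0.0134
t 27.12 tcp [462.  -33.7  95. ] xaxis [-1.2e-03 -2.0e-04 -1.0e+00] jaw yaw -116.66 F [-1.2 -0.7 -4.5] M [-0.22  0.82  0.28] open 13.4 j [ 20.3   8.4 -35.4  -0.  -46.3  43.1]
theta -26.66 ring-N mm [-0.34  0.09] torque 0.418 zseat mm 1.8
tilt fix rot [ 0.002 -0.014  0.   ]
0 to -27.3 lin [0.015 0.017] rot -0.12
```

```bash
python3 -m crank '[{"linear":[0.012,0.018,0],"rot":[0,-0.01,-0.12],"hand":0},{"linear":[0.012,0.018,0],"rot":[0,0,-0.12],"hand":0},{"linear":[0.012,0.018,0],"rot":[0,0,-0.12],"hand":0}]'; python3 -c "
from h import *
sw(n=1,step=-0.6)
"
```

```text
clock: 27.5
tool_pos: [0.4638, -0.0302, 0.0949]
orientation: [30.2, 89.9, -178.4]
force: [-3.2, 0.5, -3.7]
opening: 0.0137
t 27.5 tcp [463.8 -30.2  94.9] xaxis [-0.0011 -0.     -1.    ] jaw yaw -118.59 F [-3.2  0.5 -3.7] M [0.12 1.17 0.31] open 13.7 j [ 20.6   8.5 -35.3  -0.  -46.3  40.8]
theta -28.59 ring-N mm [-0.41  0.03] torque 0.436 zseat mm 1.7
tilt fix rot [ 0.    -0.012  0.   ]
0 to -29.2 lin [0.017 0.018] rot -0.12
```

```bash
python3 -m crank '[{"linear":[0.013,0.018,0],"rot":[0,-0.01,-0.12],"hand":0},{"linear":[0.013,0.018,0],"rot":[0,0,-0.12],"hand":0},{"linear":[0.013,0.018,0],"rot":[0,0,-0.12],"hand":0}]'; python3 -c "
from h import *
sw(n=1,step=-0.6)
"
```

```text
clock: 27.88
tool_pos: [0.4657, -0.0267, 0.0948]
orientation: [32.0, 89.9, -178.5]
force: [-4.1, -0.8, -2.9]
opening: 0.0132
t 27.88 tcp [465.7 -26.7  94.8] xaxis [-0.0012 -0.     -1.    ] jaw yaw -120.52 F [-4.1 -0.8 -2.9] M [0.06 1.52 0.36] open 13.2 j [ 21.    8.7 -35.1  -0.  -46.3  38.5]
theta -30.52 ring-N mm [-0.52 -0.02] torque 0.69 zseat mm 1.6
tilt fix rot [ 0.    -0.014  0.   ]
0 to -31.1 lin [0.019 0.018] rot -0.12
```

```bash
python3 -m crank '[{"linear":[0.006,0.018,0.002],"rot":[0,-0.01,-0.12],"hand":0}]'; python3 -c "
from h import *
sw(n=1,step=-0.6)
"
```

```text
clock: 28.0
tool_pos: [0.4663, -0.0257, 0.0949]
orientation: [108.1, 90.0, -103.0]
force: [-0.2, -3.0, -4.2]
opening: 0.0137
t 28.0 tcp [466.3 -25.7  94.9] xaxis [-1.e-04 -4.e-04 -1.e+00] jaw yaw -121.15 F [-0.2 -3.  -4.2] M [-0.92  0.62  0.41] open 13.7 j [ 21.1   8.7 -35.1   0.  -46.3  37.7]
theta -31.15 ring-N mm [-0.6  -0.18] torque 0.733 zseat mm 1.7
tilt fix rot [ 0.005 -0.001  0.   ]
0 to -31.7 lin [0.021 0.021] rot -0.12
```

```bash
python3 -m crank '[{"linear":[0.008,0.018,0.002],"rot":[0,0,-0.12],"hand":0}]'; python3 -c "
from h import *
sw(n=1,step=-0.6)
"
```

```text
clock: 28.12
tool_pos: [0.4668, -0.0248, 0.095]
orientation: [114.9, 89.9, -96.9]
force: [-1.9, -3.1, -5.0]
opening: 0.0136
t 28.12 tcp [466.8 -24.8  95. ] xaxis [-1.e-04 -9.e-04 -1.e+00] jaw yaw -121.78 F [-1.9 -3.1 -5. ] M [-1.17  0.78  0.44] open 13.6 j [ 21.2   8.7 -35.    0.1 -46.3  37. ]
theta -31.78 ring-N mm [-0.75 -0.44] torque 0.873 zseat mm 1.8
tilt fix rot [ 0.01  -0.001  0.   ]
0 to -32.4 lin [0.024 0.025] rot -0.12
```

```bash
python3 -m crank '[{"linear":[0,0,0],"rot":[0,0,0],"hand":0}]'; python3 -c "
from h import *
sw(n=0)
"; python3 -m crank '[{"linear":[0.003,0.004,0],"rot":[0,0,-0.02],"hand":0}]'; python3 -c "
from h import *
sw(n=0)
np.save('pics/w8T.npy',pose()); s=snap('wrist','w8.png')
cv2.imwrite('pics/w8c.png',cv2.resize(s['image'][0:90,260:390,::-1],None,fx=6,fy=6,interpolation=cv2.INTER_CUBIC))
"
```

```text
clock: 28.25
tool_pos: [0.4668, -0.0249, 0.095]
orientation: [108.7, 89.9, -103.1]
force: [-1.3, 0.1, -3.6]
opening: 0.0136
t 28.25 tcp [466.8 -24.9  95. ] xaxis [-3.0e-04 -1.1e-03 -1.0e+00] jaw yaw -121.78 F [-1.3  0.1 -3.6] M [-0.45  1.11  0.39] open 13.6 j [ 21.2   8.7 -35.    0.1 -46.3  37. ]
theta -31.78 ring-N mm [-0.74 -0.51] torque 0.465 zseat mm 1.8
tilt fix rot [ 0.013 -0.003  0.   ]
clock: 28.38
tool_pos: [0.4669, -0.0248, 0.095]
orientation: [99.6, 89.9, -112.3]
force: [-2.4, -2.6, -4.4]
opening: 0.0138
t 28.38 tcp [466.9 -24.8  95. ] xaxis [-5.0e-04 -1.2e-03 -1.0e+00] jaw yaw -121.89 F [-2.4 -2.6 -4.4] M [-0.81  1.14  0.48] open 13.8 j [ 21.2   8.8 -35.    0.1 -46.3  36.8]
theta -31.89 ring-N mm [-0.81 -0.56] torque 0.907 zseat mm 1.8
tilt fix rot [ 0.014 -0.006  0.   ]
```

View pics/w8c.png

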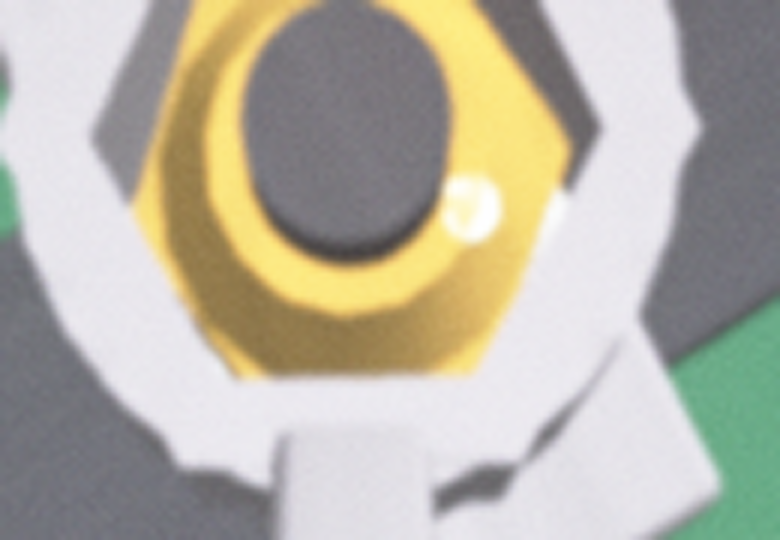

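```bash
python3 - <<'E'
from h import *
def ray(s,T,u,v,z):
    M=T@s['hand_eye'];K=s['K'];d=M[:3,:3]@np.array([(u-K[0,2])/K[0,0],-(v-K[1,2])/K[1,1],-1]);o=M[:3,3];return (o+d*(z-o[2])/d[2])[:2]
def P(fn,pts,z):
    s=dict(np.load(f'pics/{fn}.png.npz'));T=np.load(f'pics/{fn}T.npy')
    w=[ray(s,T,260+(x+.5)/6-.5,(y+.5)/6-.5,z) for x,y in pts]
    for a,b in zip(w[:-1],w[1:]):
        e=b-a;print(fn,a.round(4),'len',np.linalg.norm(e).round(4),'normal mod60',((np.degrees(np.arctan2(e[1],e[0]))+90)%60).round(1))
P('w8',[(195,0),(135,200)],.08); P('w8',[(475,0),(570,140),(478,372)],.08)
print('ring near inner edge');P('w8',[(238,380),(478,376)],.095-.0012);P('w7',[(245,374),(497,374)],.1166-.0012)
E
```

```text
w8 [ 0.5899 -0.0835] len 0.0172 normal mod60 37.7
w8 [ 0.5766 -0.1049] len 0.0143 normal mod60 36.7
w8 [ 0.5624 -0.1066] len 0.0211 normal mod60 35.4
ring near inner edge
w8 [ 0.5586 -0.0689] len 0.021 normal mod60 29.0
w7 [ 0.5462 -0.0866] len 0.022 normal mod60 24.4
```

```bash
python3 -m crank '[{"linear":[0.006,0.008,0],"rot":[0,0,-0.05],"hand":0}]'; python3 -c "
from h import *
sw(n=0)
"; python3 -m crank '[{"linear":[0.006,0.008,0],"rot":[0,0,-0.05],"hand":0}]'; python3 -c "
from h import *
sw(n=0)
"
```

```text
clock: 28.55
tool_pos: [0.4671, -0.0244, 0.0949]
orientation: [91.5, 89.9, -120.6]
force: [-2.7, -3.0, -4.3]
opening: 0.0137
t 28.55 tcp [467.1 -24.4  94.9] xaxis [-9.0e-04 -1.5e-03 -1.0e+00] jaw yaw -122.14 F [-2.7 -3.  -4.3] M [-0.92  1.16  0.49] open 13.7 j [ 21.3   8.8 -35.    0.1 -46.3  36.5]
theta -32.14 ring-N mm [-0.91 -0.67] torque 0.973 zseat mm 1.7
tilt fix rot [ 0.017 -0.01   0.   ]
clock: 28.68
tool_pos: [0.4673, -0.0241, 0.0949]
orientation: [86.5, 89.9, -125.9]
force: [-2.5, -2.5, -3.8]
opening: 0.0139
t 28.68 tcp [467.3 -24.1  94.9] xaxis [-0.0012 -0.0017 -1.    ] jaw yaw -122.41 F [-2.5 -2.5 -3.8] M [-0.9   1.19  0.51] open 13.9 j [ 21.3   8.8 -34.9   0.1 -46.3  36.2]
theta -32.41 ring-N mm [-1.   -0.78] torque 0.933 zseat mm 1.7
tilt fix rot [ 0.019 -0.014  0.   ]
```

```bash
python3 - <<'E'
from h import *
np.save('pics/w9T.npy',pose()); s=snap('wrist','w9.png')
a=np.load('pics/w8.png.npz')['image'];b=s['image']
g=lambda i:cv2.resize(i[0:90,260:390,::-1],None,fx=3,fy=3,interpolation=cv2.INTER_CUBIC)
cv2.imwrite('pics/w89.png',np.hstack([g(a),g(b)]))
cv2.imwrite('pics/w9c.png',cv2.resize(b[0:90,260:390,::-1],None,fx=6,fy=6,interpolation=cv2.INTER_CUBIC))
E
```

```text
(no output)
```

View pics/w9c.png

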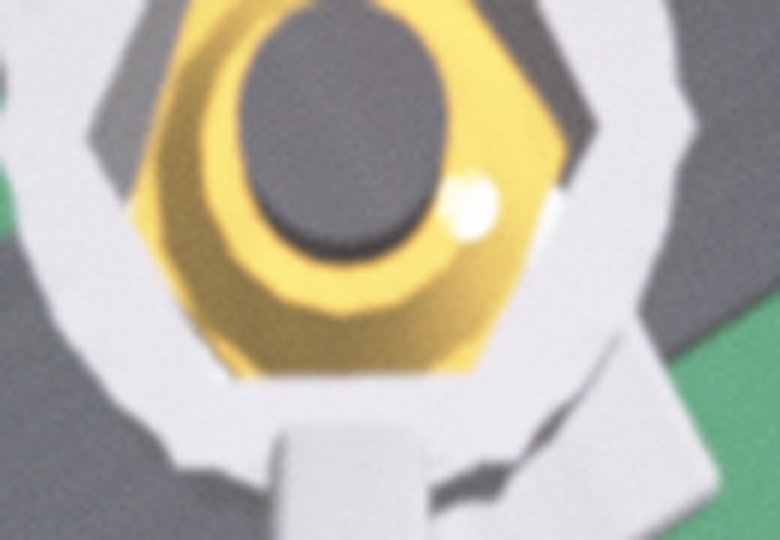

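The torque held at about 0.95 N·m over three tiny steps, against 0.45 while turning. Translation was blocked and the tool was only creeping in yaw, with the nut about 114° on. That is the hard stop. I'll back off inside the play to unload before lifting.

```bash
sed -i 's/    ring=o/    a_=np.radians(th+G);zz=np.array([np.cos(a_),np.sin(a_),0]);ring=o/; s/^N=/G=1.3\nN=/' h.py; python3 -m crank '[{"linear":[-0.042,-0.065,0],"rot":[0.01,-0.01,0.45],"hand":0},{"linear":[-0.04,-0.065,0],"rot":[0.01,0,0.45],"hand":0},{"linear":[0,0,0],"rot":[0,0,0],"hand":0}]'; python3 -c "
from h import *
sw(n=0)
"
```

```text
clock: 29.1
tool_pos: [0.464, -0.03, 0.0953]
orientation: [-105.2, 89.7, 46.9]
force: [-2.3, 0.2, -4.0]
opening: 0.0138
t 29.1 tcp [464.  -30.   95.3] xaxis [ 0.0033  0.0036 -1.    ] jaw yaw -117.95 F [-2.3  0.2 -4. ] M [-0.09  1.34 -0.13] open 13.8 j [ 20.5   8.4 -35.3  -0.2 -46.1  41.6]
theta -27.95 ring-N mm [1.68 3.76] torque -0.019 zseat mm 2.1
tilt fix rot [-0.041  0.038  0.   ]
```

```bash
python3 - <<'E'
from h import *
np.save('pics/w10T.npy',pose()); s=snap('wrist','w10.png')
cv2.imwrite('pics/w10c.png',cv2.resize(s['image'][0:90,260:390,::-1],None,fx=6,fy=6,interpolation=cv2.INTER_CUBIC))
H=s['hand_eye'];m=0
PP=np.array([[world(s,u,v,H) for u in range(240,410)] for v in range(84)]); d=s['depth'][:84,240:410]
q=PP[(d<.19)&(d>.1)&(abs(PP[...,0])<.008)&(PP[...,2]<-.092)]
from scipy.optimize import least_squares
h=cv2.convexHull(q[:,1:].astype(np.float32))[:,0];h=h[h[:,1]>-.134]
f=least_squares(lambda p:np.hypot(h[:,0]-p[0],h[:,1]-p[1])-.030,[0,-.12],loss='soft_l1',f_scale=.0005);print(f.x,'spanner-in-grip deg (ccw+)',np.degrees(-f.x[0]/.12))
E
```

```text
[ 0.00085335 -0.12140696] spanner-in-grip deg (ccw+) -0.4074467077796814
```

View pics/w10c.png

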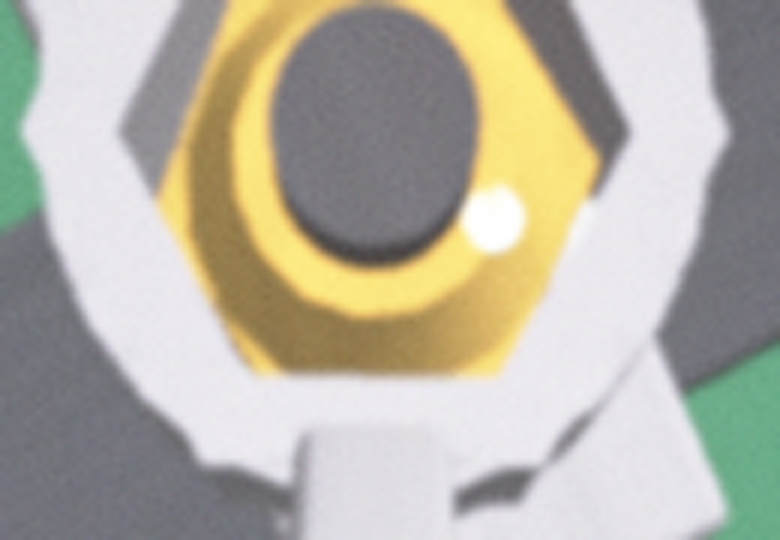

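```bash
sed -i 's/^G=.*/G=-0.4/' h.py; python3 -m crank '[{"linear":[-0.036,-0.042,0],"rot":[-0.03,0.03,0.3],"hand":0},{"linear":[0,0,0],"rot":[0,0,0],"hand":0},{"linear":[0,0,0],"rot":[0,0,0],"hand":0}]'; python3 -c "
from h import *
sw(n=0)
"
```

```text
clock: 29.52
tool_pos: [0.4627, -0.0323, 0.0955]
orientation: [-123.1, 89.9, 30.4]
force: [-2.0, -0.4, -2.7]
opening: 0.0138
t 29.52 tcp [462.7 -32.3  95.5] xaxis [ 0.0018  0.0011 -1.    ] jaw yaw -116.47 F [-2.  -0.4 -2.7] M [-0.22  0.88 -0.11] open 13.8 j [ 20.4   8.3 -35.5  -0.  -46.1  43.1]
theta -26.47 ring-N mm [0.1  1.07] torque 0.038 zseat mm 2.3
tilt fix rot [-0.012  0.021  0.   ]
```

```bash
python3 -m crank '[{"linear":[-0.012,-0.005,0],"rot":[-0.01,0.02,0],"hand":0},{"linear":[0,0,0.05],"rot":[0,0,0],"hand":0},{"linear":[0,0,0.05],"rot":[0,0,0],"hand":0}]'; python3 -c "
from h import *
sw(n=0)
"
```

```text
clock: 29.9
tool_pos: [0.4627, -0.0324, 0.102]
orientation: [-141.7, 89.9, 11.8]
force: [-1.3, -0.4, -3.4]
opening: 0.0141
t 29.9 tcp [462.7 -32.4 102. ] xaxis [ 1.1e-03  2.0e-04 -1.0e+00] jaw yaw -116.46 F [-1.3 -0.4 -3.4] M [-0.3   0.46 -0.12] open 14.1 j [ 20.4   7.8 -35.    0.  -47.2  43.1]
theta -26.46 ring-N mm [0.12 0.98] torque -0.005 zseat mm 8.8
tilt fix rot [-0.003  0.012  0.   ]
```

```bash
python3 -m crank '[{"linear":[0,0,0.1],"rot":[0,0,0],"hand":0},{"linear":[0,0,0.2],"rot":[0,0,0],"hand":0},{"linear":[0,0,0.35],"rot":[0,0,0],"hand":0},{"linear":[0,0,0.45],"rot":[0,0,0],"hand":0},{"linear":[0,0,0.45],"rot":[0,0,0],"hand":0},{"linear":[0,0,0.25],"rot":[0,0,0],"hand":0},{"linear":[0,0,0],"rot":[0,0,0],"hand":0}]'; python3 -c "
from h import *
sw(n=0); togo([.513,.269,.205],-98.5,10)
np.save('pics/w11T.npy',pose()); s=snap('wrist','w11.png')
"
```

```text
clock: 30.78
tool_pos: [0.4646, -0.0317, 0.2194]
orientation: [-139.3, 89.5, 14.3]
force: [0.6, 1.1, -3.7]
opening: 0.0135
t 30.77 tcp [464.6 -31.7 219.4] xaxis [ 0.0088  0.0022 -1.    ] jaw yaw -116.37 F [ 0.6  1.1 -3.7] M [-0.01  0.17 -0.03] open 13.5 j [ 20.5   0.4 -25.6   0.1 -63.5  43.1]
theta -26.37 ring-N mm [2.12 1.85] torque -0.175 zseat mm 126.2
tilt fix rot [-0.026  0.101  0.   ]
total lin [ 0.807  5.012 -0.24 ] rot [-0.041  0.096  3.574] per [ 0.081  0.501 -0.024] [-0.004  0.01   0.357]
```

View pics/w11.png

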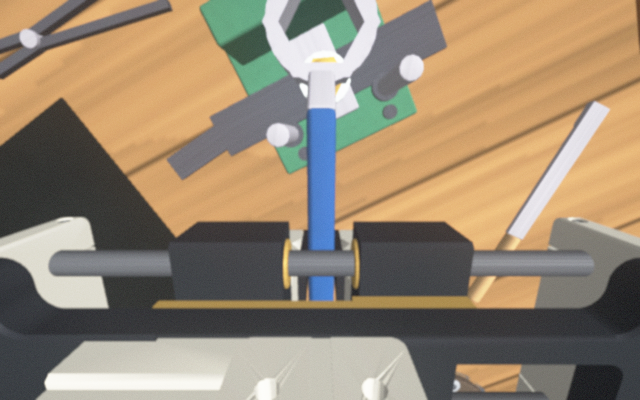

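The nut angle (about 142° in its joint frame) agrees with the stop implied by the thresholds (about 2.46 rad, or 141°). Next is carrying the spanner to the mat.

```bash
python3 -m crank '[{"linear":[0.04,0.25,0.02],"rot":[-0.01,0.04,0.2],"hand":0},{"linear":[0.08,0.5,0.02],"rot":[-0.01,0.04,0.35],"hand":0},{"linear":[0.08,0.55,0.02],"rot":[0,0.01,0.4],"hand":0},{"linear":[0.08,0.55,0.02],"rot":[0,0,0.4],"hand":0},{"linear":[0.08,0.55,0.02],"rot":[0,0,0.4],"hand":0},{"linear":[0.08,0.55,0.02],"rot":[0,0,0.4],"hand":0}]'; python3 -c "
from h import *
st(); togo([.513,.269,.15],-98.5,4)
"
```

```text
clock: 31.58
tool_pos: [0.4885, 0.1517, 0.2218]
orientation: [38.1, 89.6, -157.2]
force: [0.4, -0.4, -3.6]
opening: 0.0137
t 31.57 tcp [488.5 151.7 221.8] xaxis [-0.0072 -0.003  -1.    ] jaw yaw -105.3 F [ 0.4 -0.4 -3.6] M [-0.1   0.01  0.01] open 13.7 j [ 39.2   5.5 -19.7  -0.1 -65.2  35.6]
total lin [ 0.408  1.955 -1.196] rot [ 0.04 -0.08  1.36] per [ 0.102  0.489 -0.299] [ 0.01 -0.02  0.34]
```

```bash
python3 -m crank '[{"linear":[0.1,0.5,-0.2],"rot":[0.01,-0.02,0.36],"hand":0},{"linear":[0.1,0.5,-0.3],"rot":[0.01,-0.02,0.34],"hand":0},{"linear":[0.1,0.4,-0.3],"rot":[0.01,-0.02,0.34],"hand":0},{"linear":[0.08,0.25,-0.3],"rot":[0.01,-0.02,0.25],"hand":0},{"linear":[0,0,0],"rot":[0,0,0],"hand":0},{"linear":[0,0,0],"rot":[0,0,0],"hand":0}]'; python3 -c "
from h import *
st(); togo([.513,.269,.05],-98.5,4)
"
```

```text
clock: 32.33
tool_pos: [0.5093, 0.2599, 0.1487]
orientation: [52.2, 89.6, -136.0]
force: [-0.5, -0.0, -3.4]
opening: 0.0137
t 32.33 tcp [509.3 259.9 148.7] xaxis [-0.0055 -0.0053 -1.    ] jaw yaw -98.17 F [-0.5 -0.  -3.4] M [-0.12  0.11 -0.  ] open 13.7 j [ 46.6  14.8 -18.4  -0.  -57.3  35.2]
total lin [ 0.061  0.152 -1.645] rot [ 0.061 -0.063 -0.067] per [ 0.015  0.038 -0.411] [ 0.015 -0.016 -0.017]
```

```bash
python3 -m crank '[{"linear":[0.03,0.07,-0.25],"rot":[0.03,-0.03,-0.03],"hand":0},{"linear":[0.03,0.07,-0.4],"rot":[0.03,-0.03,-0.03],"hand":0},{"linear":[0,0,-0.45],"rot":[0,0,0],"hand":0},{"linear":[0,0,-0.35],"rot":[0,0,0],"hand":0},{"linear":[0,0,-0.1],"rot":[0,0,0],"hand":0},{"linear":[0,0,0],"rot":[0,0,0],"hand":0}]'; python3 -c "
from h import *
st(); togo([.513,.269,.028],-98.5,3)
"
```

```text
clock: 33.08
tool_pos: [0.5138, 0.2679, 0.0535]
orientation: [-124.5, 89.7, 46.8]
force: [-0.7, 0.1, -2.4]
opening: 0.0138
t 33.08 tcp [513.8 267.9  53.5] xaxis [ 0.0035  0.0038 -1.    ] jaw yaw -98.69 F [-0.7  0.1 -2.4] M [-0.08  0.13 -0.05] open 13.8 j [ 46.9  21.2 -23.9   0.  -44.6  34.4]
total lin [-0.014  0.018 -0.424] rot [-0.043  0.04   0.037] per [-0.005  0.006 -0.141] [-0.014  0.013  0.012]
```

```bash
python3 -m crank '[{"linear":[-0.01,0.01,-0.12],"rot":[-0.04,0.04,0],"hand":0},{"linear":[0,0,-0.12],"rot":[0,0,0],"hand":0},{"linear":[0,0,-0.1],"rot":[0,0,0],"hand":0},{"linear":[0,0,-0.05],"rot":[0,0,0],"hand":0},{"linear":[0,0,0],"rot":[0,0,0],"hand":0}]'; python3 -c "
from h import *
st(); togo([.513,.269,.028],-98.5,3)
"
```

```text
clock: 33.7
tool_pos: [0.5143, 0.2695, 0.0305]
orientation: [-127.0, 89.8, 44.3]
force: [-0.1, -0.5, -3.9]
opening: 0.014
t 33.7 tcp [514.3 269.5  30.5] xaxis [ 0.0026  0.0026 -1.    ] jaw yaw -98.68 F [-0.1 -0.5 -3.9] M [-0.07  0.15  0.04] open 14.0 j [ 46.9  23.1 -24.8   0.  -41.9  34.4]
total lin [-0.022 -0.008 -0.042] rot [-0.03   0.03   0.036] per [-0.007 -0.003 -0.014] [-0.01   0.01   0.012]
```

```bash
python3 -m crank '[{"linear":[0,0,-0.025],"rot":[-0.02,0.02,0],"hand":0},{"linear":[0,0,-0.02],"rot":[0,0,0],"hand":0},{"linear":[0,0,-0.015],"rot":[0,0,0],"hand":0}]'; python3 -c "
from h import *
st()
"
```

```text
clock: 34.08
tool_pos: [0.5146, 0.2698, 0.0272]
orientation: [-129.4, 89.9, 42.0]
force: [-4.1, 0.0, 5.7]
opening: 0.0138
t 34.08 tcp [514.6 269.8  27.2] xaxis [ 0.0014  0.0013 -1.    ] jaw yaw -98.67 F [-4.1  0.   5.7] M [-0.5   1.61  0.06] open 13.8 j [ 46.9  23.4 -24.8   0.  -41.7  34.4]
```

Contact at the expected height (Fz rose to +5.7), so the spanner is on the mat. I'll ease up slightly and open.

```bash
python3 -m crank '[{"linear":[0,0,0.01],"rot":[0,0,0],"hand":0},{"linear":[0,0,0],"rot":[0,0,0],"hand":0.3},{"linear":[0,0,0],"rot":[0,0,0],"hand":0.7},{"linear":[0,0,0],"rot":[0,0,0],"hand":1},{"linear":[0,0,0],"rot":[0,0,0],"hand":1},{"linear":[0,0,0],"rot":[0,0,0],"hand":1},{"linear":[0,0,0],"rot":[0,0,0],"hand":1},{"linear":[0,0,0],"rot":[0,0,0],"hand":1}]'; python3 -c "
from h import *
st()
"
```

```text
clock: 35.08
tool_pos: [0.516, 0.2708, 0.0295]
orientation: [-133.7, 89.7, 37.7]
force: [-0.3, -0.1, 0.1]
opening: 0.0783
t 35.08 tcp [516.  270.8  29.5] xaxis [ 0.0044  0.0034 -1.    ] jaw yaw -98.63 F [-0.3 -0.1  0.1] M [-0.08  0.12  0.01] open 78.3 j [ 46.9  23.2 -24.7   0.1 -41.7  34.4]
```

```bash
python3 -m crank '[{"linear":[0,0,0.2],"rot":[0,0,0],"hand":1},{"linear":[0,0,0.5],"rot":[0,0,0],"hand":1},{"linear":[0,0,0.6],"rot":[0,0,0],"hand":1},{"linear":[0,0,0.6],"rot":[0,0,0],"hand":1},{"linear":[0,0,0.6],"rot":[0,0,0],"hand":1},{"linear":[0,0,0.4],"rot":[0,0,0],"hand":1},{"linear":[0,0,0],"rot":[0,0,0],"hand":1}]'; python3 - <<'E'
from h import *
st(); np.save('pics/w12T.npy',pose()); s=snap('wrist','w12.png'); T=pose()@s['hand_eye']
t=snap('top','top1.png');c=snap('scene','scene1.png')
cv2.imwrite('pics/end.png',np.vstack([cv2.resize(x['image'][...,::-1],(480,300)) for x in (s,t)]))
PP=np.array([[world(t,u,v) for u in range(170,270)] for v in range(140,280)])
hsv=cv2.cvtColor(t['image'],cv2.COLOR_RGB2HSV)[140:280,170:270]
m=(abs(hsv[...,0].astype(int)-108)<12)&(hsv[...,1]>120);q=PP[m];print('handle',len(q),q.mean(0),np.median(q[:,2]))
E
```

```text
clock: 35.95
tool_pos: [0.5157, 0.27, 0.2145]
orientation: [-136.9, 89.5, 34.5]
force: [-0.3, -0.3, -1.5]
opening: 0.0874
t 35.95 tcp [515.7 270.  214.5] xaxis [ 0.0071  0.0049 -1.    ] jaw yaw -98.6 F [-0.3 -0.3 -1.5] M [-0.12  0.16 -0.01] open 87.4 j [ 46.9  12.  -12.8   0.1 -64.6  34.4]
handle 109 [0.4709962  0.2738542  0.06112807] 0.05103347118607071
```

View pics/end.png

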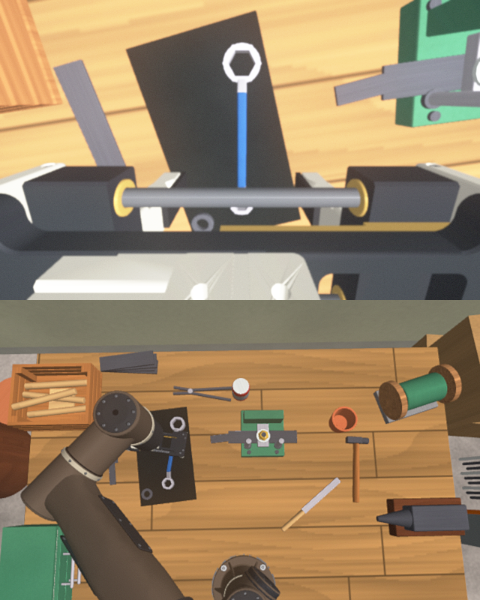

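View pics/scene1.png

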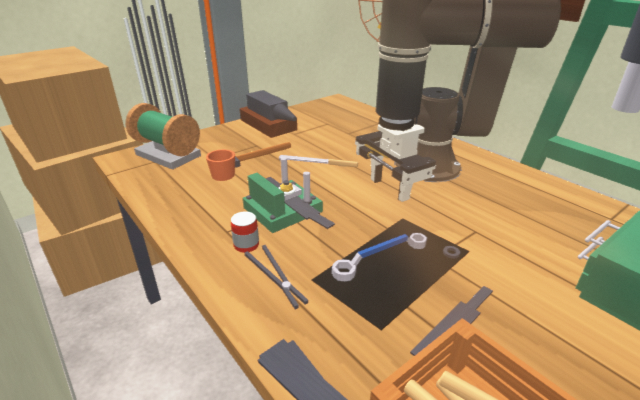

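The spanner lies on the mat as at the start, the bystanders look unmoved, and time remains. I'll take one unobstructed look at the nut's final angle.

```bash
python3 -m crank '[{"linear":[-0.05,-0.3,0.05],"rot":[-0.02,0.04,0.1],"hand":1},{"linear":[-0.1,-0.6,0.05],"rot":[-0.02,0.04,0.2],"hand":1},{"linear":[-0.12,-0.7,0.02],"rot":[0,0,0.2],"hand":1},{"linear":[-0.12,-0.7,0.02],"rot":[0,0,0.2],"hand":1},{"linear":[-0.12,-0.7,0.02],"rot":[0,0,0.2],"hand":1},{"linear":[-0.12,-0.7,0.02],"rot":[0,0,0.2],"hand":1},{"linear":[-0.12,-0.7,0.02],"rot":[0,0,0.2],"hand":1},{"linear":[-0.12,-0.6,0.02],"rot":[0,0,0.2],"hand":1},{"linear":[-0.1,-0.4,0],"rot":[0,0,0.2],"hand":1},{"linear":[0,0,0],"rot":[0,0,0],"hand":1},{"linear":[0,0,0],"rot":[0,0,0],"hand":1}]'; python3 - <<'E'
from h import *
st(); np.save('pics/w13T.npy',pose()); s=snap('wrist','w13.png')
cv2.imwrite('pics/w13c.png',cv2.resize(s['image'][30:130,260:390,::-1],None,fx=6,fy=6,interpolation=cv2.INTER_CUBIC))
E
```

```text
clock: 37.48
tool_pos: [0.4442, -0.0726, 0.2164]
orientation: [31.6, 88.7, -148.2]
force: [0.3, 0.8, 0.5]
opening: 0.0875
t 37.48 tcp [444.2 -72.6 216.4] xaxis [-0.02   -0.0124 -0.9997] jaw yaw -89.8 F [0.3 0.8 0.5] M [-0.07  0.02  0.  ] open 87.5 j [ 16.3  -0.1 -26.6   0.4 -64.7  73.7]
```

View pics/w13c.png

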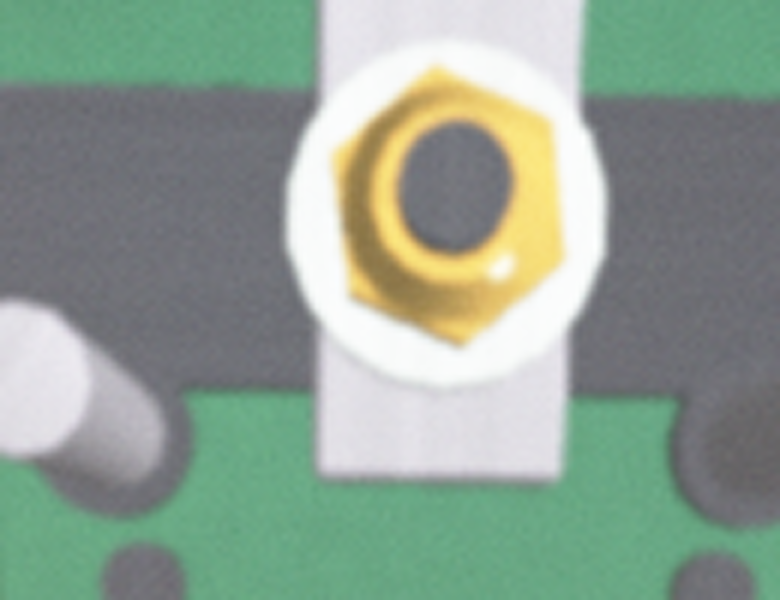

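```bash
python3 - <<'E'
from h import *
def ray(s,T,u,v,z):
    M=T@s['hand_eye'];K=s['K'];d=M[:3,:3]@np.array([(u-K[0,2])/K[0,0],-(v-K[1,2])/K[1,1],-1]);o=M[:3,3];return (o+d*(z-o[2])/d[2])[:2]
def P(fn,pts,z,sc,x0,y0):
    s=dict(np.load(f'pics/{fn}.png.npz'));T=np.load(f'pics/{fn}T.npy')
    w=np.array([ray(s,T,x0+(x+.5)/sc-.5,y0+(y+.5)/sc-.5,z) for x,y in pts]);c=w.mean(0)
    a=np.degrees(np.arctan2(*(w-c).T[::-1]))
    f=(a+30)%60; print(fn,'ctr',c.round(4),'r',np.hypot(*(w-c).T).round(4),'flat normals mod60',f.round(1),'mean',f.mean().round(1))
P('w13',[(437,66),(553,122),(565,262),(460,346),(352,298),(332,152)],.08,6,260,30)
P('w1',[(388,68),(462,108),(463,207),(388,253),(317,213),(315,120)],.08,4.3,235,40)
E
```

```text
w13 ctr [ 0.5693 -0.0871] r [0.0206 0.0205 0.0203 0.0205 0.0205 0.0206] flat normals mod60 [36.6 38.1 37.7 35.6 40.1 36.5] mean 37.4
w1 ctr [ 0.5694 -0.0872] r [0.0204 0.0208 0.0204 0.0203 0.0205 0.0197] flat normals mod60 [30.5 34.4 30.8 29.5 33.  31.9] mean 31.7
```

The nut turned about 114° in total, giving an absolute joint angle of about 141.8° (2.47 rad). It sits at the stop, so I'm handing in.

```bash
python3 -c "
from h import *
st(); print(ticket.close_job())"
```

```text
t 37.52 tcp [444.3 -72.3 216.4] xaxis [-0.02   -0.0124 -0.9997] jaw yaw -89.78 F [-0.5  0.4 -0.1] M [-0.11  0.12  0.02] open 87.7 j [ 16.3  -0.1 -26.6   0.4 -64.7  73.7]
the job is handed in; nothing more can be done
None
```

I tightened the nut to its hard stop in two clockwise strokes, put the spanner back on the mat and handed the job in at 37.5 s. The hand-in reported no verdict.

**Tightening:** I seated the large ring on the nut, turned it about 60°, lifted the spanner off, swung it back 60°, reseated it and turned in small steps until it came up hard. The torque I worked out from the wrist readings was about 0.45 N·m while turning and about 0.95 N·m at the stop. It then held there while the spanner hardly moved, and I stopped.

**Final checks:**
- **Nut:** the final wrist picture puts the nut about 114° on from its start. That is about 2.47 rad, if its zero is where the flats line up with the die set; the judged limit is 2.34 rad.
- **Spanner:** the pictures show it rings down on the mat in almost its starting place, let go, with the arm clear.
- **Bystanders:** they look unmoved in the pictures; I did not measure them.

**Disagreements and surprises:**
- The top and wrist cameras disagreed by about 3 mm on the nut's position. I used the wrist camera, and the ring seated without trouble.
- The hex turning play was about ±6°, not the ±3° I first assumed. I corrected for it before reseating.
- The spanner twisted about 1° in the jaws at the stop and came back when I backed off.
- On the first carry the arm sagged 27 mm. No contact showed in the force reading at the end of that move, and I allowed for the sag on the way back.
- In the last top view the arm hid much of the handle, so that position reading was of no use. I judged the spanner's place from the contact height and the wrist and scene pictures.

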